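# Tidy up after washing the air-line filters

## Task

The air-line filters have been taken apart and washed. Turn each octagonal aluminium bowl mouth down and set it over a drying peg of the rack, one bowl to a peg, with its rim resting on the rack's plate; put the filter heads (grey blocks with port stubs) in the long shallow tray and the used cartridges (bronze cylinders) in the square bin. Leave the tape roll and the wrench where they are.

Things in the scene. Friction and masses are not known exactly. Their poses are not given: they have to be found in the camera images.
- bowl0_mid (a point): Centre of an aluminium filter bowl: a straight octagonal cup, 84 mm long, 54 mm across its flats (outside), walls 4 mm, open at one end (mouth 46 mm across the flats), 6 mm floor at the other, 180 g. It starts lying on one flat with this point 27 mm above the bench; a flat then faces straight left and straight right of it. x axis: along the bowl, from the closed end out of the mouth; at the start it points away from the robot, up to about 30 deg to either side.
- bowl0_mouth (a point): Centre of that bowl's open mouth, level with its rim, 42 mm from the centre along +x.
- bowl0_end (a point): Centre of that bowl's closed end (outer face), 42 mm from the centre along -x. A brass drain plug stands 6 mm out of this face (looks only).
- bowl1_mid (a point): Centre of an aluminium filter bowl: a straight octagonal cup, 84 mm long, 54 mm across its flats (outside), walls 4 mm, open at one end (mouth 46 mm across the flats), 6 mm floor at the other, 180 g. It starts lying on one flat with this point 27 mm above the bench; a flat then faces straight left and straight right of it. x axis: along the bowl, from the closed end out of the mouth; at the start it points away from the robot, up to about 30 deg to either side.
- bowl1_mouth (a point): Centre of that bowl's open mouth, level with its rim, 42 mm from the centre along +x.
- bowl1_end (a point): Centre of that bowl's closed end (outer face), 42 mm from the centre along -x. A brass drain plug stands 6 mm out of this face (looks only).
- bowl2_mid (a point): Centre of an aluminium filter bowl: a straight octagonal cup, 84 mm long, 54 mm across its flats (outside), walls 4 mm, open at one end (mouth 46 mm across the flats), 6 mm floor at the other, 180 g. It starts lying on one flat with this point 27 mm above the bench; a flat then faces straight left and straight right of it. x axis: along the bowl, from the closed end out of the mouth; at the start it points away from the robot, up to about 30 deg to either side.
- bowl2_mouth (a point): Centre of that bowl's open mouth, level with its rim, 42 mm from the centre along +x.
- bowl2_end (a point): Centre of that bowl's closed end (outer face), 42 mm from the centre along -x. A brass drain plug stands 6 mm out of this face (looks only).
- head0_mid (a point): Centre of a filter head: a grey cast block 60 x 42 x 36 mm (x, y, z) with a round steel port stub (28 mm across, 10 mm long) on each x end, so 80 mm overall along x; 250 g. It lies flat, this point 18 mm above what it rests on; a low steel disc is on top.
- head1_mid (a point): Centre of a filter head: a grey cast block 60 x 42 x 36 mm (x, y, z) with a round steel port stub (28 mm across, 10 mm long) on each x end, so 80 mm overall along x; 250 g. It lies flat, this point 18 mm above what it rests on; a low steel disc is on top.
- element0_mid (a point): Centre of a used filter cartridge: a bronze cylinder with grey end caps, 36 mm diameter, 60 mm tall, 120 g, standing upright on the bench with this point 30 mm up. z axis: along the cylinder.
- element1_mid (a point): Centre of a used filter cartridge: a bronze cylinder with grey end caps, 36 mm diameter, 60 mm tall, 120 g, standing upright on the bench with this point 30 mm up. z axis: along the cylinder.
- element2_mid (a point): Centre of a used filter cartridge: a bronze cylinder with grey end caps, 36 mm diameter, 60 mm tall, 120 g, standing upright on the bench with this point 30 mm up. z axis: along the cylinder.
- rack: Drying rack, fixed: grey steel plate 90 x 340 x 12 mm (x, y, z) with three upright steel pegs in a row along its y axis, 130 mm apart. Origin: centre of the plate's underside, on the bench.
- peg0 (a point): Foot of one drying peg, on the plate's top face (12 mm above the bench). The peg is 22 mm in diameter and rises 60 mm above this point, with a tapered tip.
- peg1 (a point): Foot of one drying peg, on the plate's top face (12 mm above the bench). The peg is 22 mm in diameter and rises 60 mm above this point, with a tapered tip.
- peg2 (a point): Foot of one drying peg, on the plate's top face (12 mm above the bench). The peg is 22 mm in diameter and rises 60 mm above this point, with a tapered tip.
- tray: Long shallow steel tray, fixed, open on top: 200 x 130 x 45 mm outside (x, y, z), walls and floor 4 mm. For the filter heads. Origin: centre of the underside, on the bench.
- bin: Square steel bin, fixed, open on top: 150 x 150 x 55 mm outside, walls and floor 4 mm. For the used cartridges. Origin: centre of the underside, on the bench.
- tape: Bystander: roll of tape lying flat, 100 mm across, 24 mm high. Origin: centre of its underside.
- wrench: Bystander: steel wrench lying flat, 190 mm long along its x axis. Origin: under its middle.
Not all that is in view belongs to the job. Leave any purple look-alike of the part that bears bowl2_mid alone.

How it is judged (in metres and radians):
At the end, for the whole second after the job is handed in: Every bowl stands mouth down over a peg (centre within 20 mm of the peg's axis, rim within 8 mm of the plate, closed end over 88 mm above the bench); every head is in the long tray, every cartridge in the square bin (centre inside the walls, below 65 mm); all at rest ((horizontal distance between bowl0_mid and peg0 below 0.02 m or horizontal distance between bowl0_mid and peg1 below 0.02 m or horizontal distance between bowl0_mid and peg2 below 0.02 m) and z of bowl0_mouth in the frame of rack between 0.005 and 0.02 m and z of each of bowl0_end, bowl1_end, bowl2_end in the frame of rack above 0.088 m and linear speed of each of bowl0, bowl1, bowl2, head0, head1, element0, element1, element2 below 0.03 m/s and (horizontal distance between bowl1_mid and peg0 below 0.02 m or horizontal distance between bowl1_mid and peg1 below 0.02 m or horizontal distance between bowl1_mid and peg2 below 0.02 m) and z of bowl1_mouth in the frame of rack between 0.005 and 0.02 m and (horizontal distance between bowl2_mid and peg0 below 0.02 m or horizontal distance between bowl2_mid and peg1 below 0.02 m or horizontal distance between bowl2_mid and peg2 below 0.02 m) and z of bowl2_mouth in the frame of rack between 0.005 and 0.02 m and x of head0_mid in the frame of tray between -0.092 and 0.092 m and y of head0_mid in the frame of tray between -0.058 and 0.058 m and z of head0_mid in the frame of tray between 0 and 0.065 m and x of head1_mid in the frame of tray between -0.092 and 0.092 m and y of head1_mid in the frame of tray between -0.058 and 0.058 m and z of head1_mid in the frame of tray between 0 and 0.065 m and x of element0_mid in the frame of bin between -0.068 and 0.068 m and y of element0_mid in the frame of bin between -0.068 and 0.068 m and z of element0_mid in the frame of bin between 0 and 0.065 m and x of element1_mid in the frame of bin between -0.068 and 0.068 m and y of element1_mid in the frame of bin between -0.068 and 0.068 m and z of element1_mid in the frame of bin between 0 and 0.065 m and x of element2_mid in the frame of bin between -0.068 and 0.068 m and y of element2_mid in the frame of bin between -0.068 and 0.068 m and z of element2_mid in the frame of bin between 0 and 0.065 m); the robot touches nothing.
It fails at once if the tape roll is moved more than 40 mm (distance of tape from where it was at the start of the episode above 0.04 m).
It fails at once if the wrench is moved more than 40 mm (distance of wrench from where it was at the start of the episode above 0.04 m).
Of bowl0, bowl1, bowl2 only 2 to 3 are there at a start; the rules pass over those that are not, and their reading is None.
Of head0, head1, element0, element1, element2 only 4 to 5 are there at a start; the rules pass over those that are not, and their reading is None.
At some moment in a run one of bowl0, bowl1, bowl2, head0, head1 may be knocked a few centimetres aside while the robot is not near it.
It also fails if it takes over 210 s, if anything falls off the work surface, if the arm or the gripper's body presses on something with over 40 N, if the wrist force passes 120 N, or if a joint passes its speed limit or range.

## Robot

A 6-joint arm with a two-finger parallel gripper is mounted at the origin on the work surface. World frame = base frame: x ahead of the robot, y to its left, z up, the work surface at z = 0. Lengths are in m, angles in degrees, forces in N, time in s.
With the tool pointing down it reaches from about 0.375 to 0.9 m from the base axis. Payload 3.1 kg.
Tool frame: the origin (TCP) lies between the finger pads; the fingertips stand 11 mm ahead of it and the grasp point (between the pads) lies 8 mm behind it; z points along the fingers, y is the line along which they close (so a half turn about z gives the same grasp; the last joint's range is limited). The gripper opens to 87 mm and grips with 3 to 60 N. Pads are 19 mm wide; open, the fingers measure 117 mm over their backs; the gripper's body (75 mm by 190 mm) begins 51 mm behind the grasp point.
Start: joints at [54.402, 30.224, 82.088, -0, 67.689, -10.227], TCP at [0.268, 0.565, 0.234] pointing down, gripper open.
Joint ranges: [-176.69, 176.69], [-43.24, 126.21], [12.49, 139.97], [-82, 262], [0, 151.66], [-163.58, 163.58]. Speed limits (degrees/s): [159.86, 159.86, 180, 180, 180, 180].

## Interface

Orientations are given as a 3x3 rotation matrix whose columns are the frame's x, y, z axes.
In Python, from rig import bot gives the robot as it stands.
- The arm moves only by the tool apply_moves, never from a script. Its argument "steps" is a list that holds one entry, the list of rows, each a list of 7 numbers: the shift along the tool's x, y, z in cm, then the turn, a rotation vector about the tool's x, y, z in degrees, then the gripper command: -1 is shut, 1 is fully open, values between are in proportion. In form: [[[dx, dy, dz, rx, ry, rz, jaw], ...]]. A call has 1 to 20 rows; each row is the pose to reach, as a shift and turn from the pose commanded when the call began, along the tool's axes at that moment; what a row does not reach only later rows make up. A row lasts 1/8 s, in which the tool goes at most 62.5 mm and 10.7 degrees, less where a joint would pass 70% of its speed; a pose out of reach is approached as far as the arm can. A call with a gripper value outside its range is refused whole. The fingers move at their own pace and stop on an object; the grip force is fixed at half the most. Time passes only in rows, so rows that repeat a pose let the fingers close. It gives the time, the measured TCP pose, the force, the opening and the grip force at its end, in the units of the state.
- bot.read_state(): the state, without advancing time (a new reading comes with each control period).
- bot.capture(name): name is "side" or "top" or "wrist"; returns the picture (420x560x3 uint8, blue, green, red); there is no depth.
- bot.camera_model(name): a dict with "intrinsics" (3x3 intrinsics, pixels), "R" (3x3) and "t" (3): a world point X has camera coordinates R X + t. Camera axes: x right, y down, z forward; pixel columns grow to the right and rows downward; lengths in m; the calibration is good to about 2 mm. A picture is of the moment at which its call begins: read the wrist's pose just before it. camera_model takes no time and is no camera call; for the wrist camera it gives the pose at the moment of the call.
- bot.hand_in(): hands the job in; it is judged then, once.
The state is a dict: "time_s": time; "joint_positions": joint angles; "qvel": joint speeds; "tau": joint torques, N m; "position": TCP position; "tcp_rot": TCP orientation; "force": force on the tool from outside, world axes, zero at the start; "moment": the same for the moment, N m; "opening": opening from 0.0 (shut) to 1.0 (fully open); "grasp_force": force on a finger pad.
Only numpy, scipy, OpenCV 4.12 (cv2) and the standard library are available. Lean on these libraries where they do the work, as an engineer would, in place of code of your own. Each camera call takes 0.05 s, during which the arm holds its last target. There are 200 camera calls.

## Working session

There is one attempt and no reset: what is moved stays moved. The work goes in short steps, Python scripts to look and compute and a tool call to move; the robot and the scene stay as the last step left them, time stands still between calls to the robot, and variables do not carry over. Pictures are saved under pics/ and viewed, at most 14 in all, crops included, and the job is handed in when it is done.

Besides the shell and the picture viewer there is one more tool, called after "Request:" in YAML: its name, and indented under it one key for each argument. apply_moves: Moves the arm, as the interface text tells. Its arguments: {"type":"object","properties":{"steps":{"type":"array","items":{"type":"array","items":{"type":"array","items":{"type":"number"}}}}},"required":["steps"]}

```bash
mkdir -p pics; ls; python3 - <<'E'
from rig import bot
import cv2,numpy as np
s=bot.read_state();print(s['time_s'],s['position'],np.round(s['tcp_rot'],3).tolist(),s['opening'])
for n in("top","side"):
    cv2.imwrite(f"pics/{n}0.png",cv2.resize(bot.capture(n),(800,600)))
    m=bot.camera_model(n);C=-np.array(m["R"]).T@np.array(m["t"]);print(n,np.round(C,3),np.round(m["R"],3).tolist(),np.round(m["intrinsics"],1).tolist())
E
```

```text
pics
0.0 [0.26732023 0.56417952 0.23258244] [[-0.904, 0.428, -0.001], [0.428, 0.904, -0.002], [0.0, -0.002, -1.0]] 1.0002821658193257
top [0.338 0.051 1.449] [[0.017, -1.0, 0.01], [-0.995, -0.018, -0.094], [0.094, -0.008, -0.996]] [[452.6, 0.0, 293.6], [0.0, 452.6, 208.5], [0.0, 0.0, 1.0]]
side [ 0.169 -0.637  0.589] [[0.902, -0.431, -0.014], [-0.269, -0.539, -0.798], [0.337, 0.724, -0.602]] [[389.0, 0.0, 280.2], [0.0, 389.0, 207.9], [0.0, 0.0, 1.0]]
```

View pics/top0.png

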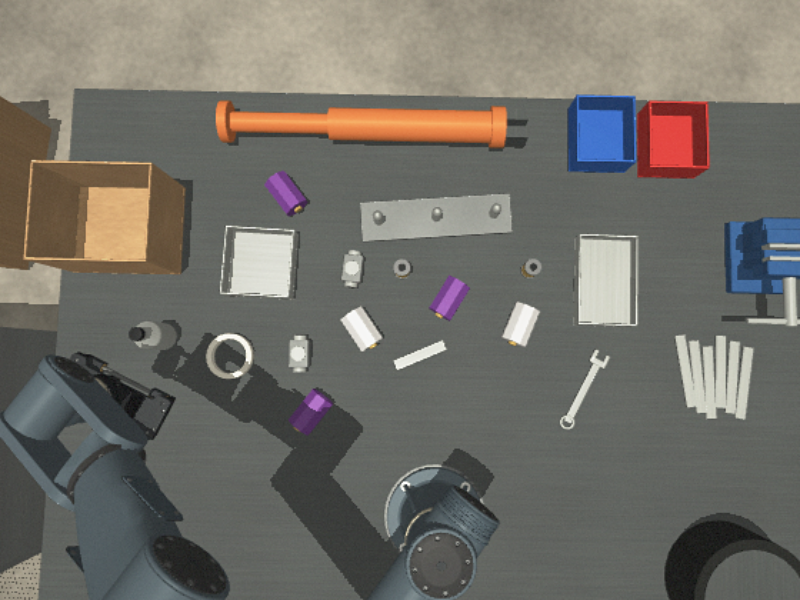

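View pics/side0.png

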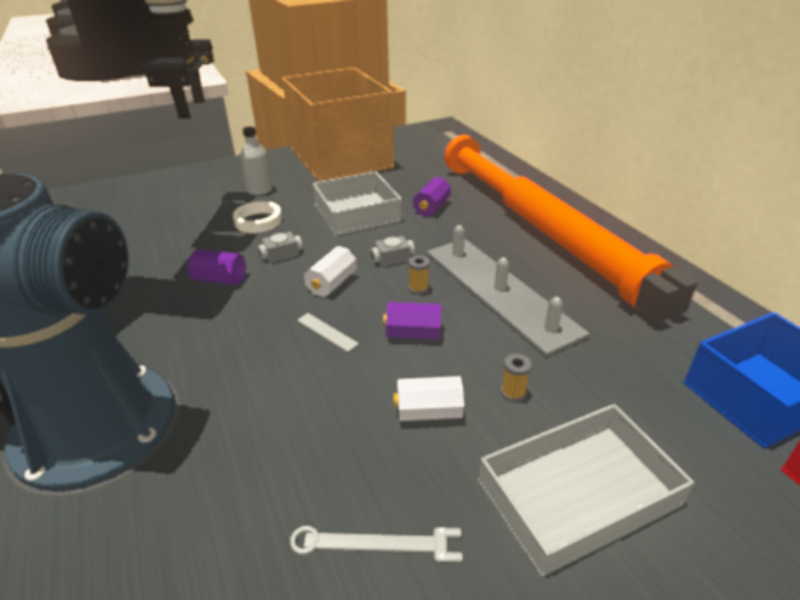

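The top view (800x600) shows two aluminium bowls at (362,329) and (520,325). The heads are at (352,268) and (299,353), the cartridges at (402,267) and (532,266), the square bin at (259,262) and the long tray at (607,280). The peg tips are at (378,217), (437,213) and (496,209). The purple octagons at (287,193), (450,298) and (311,411) are look-alikes. The bowls are aluminium, so only the white ones are meant.

```bash
cat > h.py <<'E'
from rig import bot
import cv2,numpy as np
def ray(m,px,z):
    K,R,t=map(np.array,(m["intrinsics"],m["R"],m["t"]));C=-R.T@t
    px=np.atleast_2d(px).astype(float);d=np.c_[px,np.ones(len(px))]@np.linalg.inv(K).T@R
    return (C+d*((z-C[2])/d[:,2])[:,None])[:,:2]
def proj(m,X):
    K,R,t=map(np.array,(m["intrinsics"],m["R"],m["t"]));c=np.atleast_2d(X)@R.T+t;c=c@K.T;return c[:,:2]/c[:,2:]
def blob(im,seed,lo,hi,smax=60,win=45):
    hsv=cv2.cvtColor(im,cv2.COLOR_BGR2HSV);mk=cv2.inRange(hsv,(0,0,lo),(180,smax,hi))
    u,v=map(int,seed);w=np.zeros_like(mk);w[max(0,v-win):v+win,max(0,u-win):u+win]=1;mk*=w
    cs=cv2.findContours(mk,cv2.RETR_EXTERNAL,cv2.CHAIN_APPROX_NONE)[0]
    return max((c for c in cs if cv2.pointPolygonTest(c,(float(u),float(v)),True)>-8),key=cv2.contourArea)[:,0]
def rect(m,c,z):
    (cx,cy),(w,h),a=cv2.minAreaRect((ray(m,c,z)*1000).astype(np.float32))
    if w<h: a+=90;w,h=h,w
    return np.round([cx,cy,w,h,(a+90)%180-90],1)
E
python3 - <<'E'
from h import *
im=bot.capture("top");m=bot.camera_model("top")
print([im[int(v/1.4286),int(u/1.4286)].tolist() for u,v in[(362,329),(520,325),(355,256),(299,365),(402,259),(400,300),(410,225)]])
for n,s,lo,hi,z in[("bowlL",(362,329),165,255,.035),("bowlR",(520,325),165,255,.035),("headA",(352,268),125,255,.036),("headB",(299,353),125,255,.036),("elA",(402,267),90,255,.06),("elB",(532,266),90,255,.06),("rack",(410,225),115,255,.012),("bin",(259,262),150,255,.055),("tray",(607,280),150,255,.045)]:
    s=np.array(s)*.7
    w={"rack":70,"bin":42,"tray":50}.get(n,25)
    try:c=blob(im,s,lo,hi,80,w);print(n,rect(m,c,z),len(c))
    except Exception as e:print(n,e)
print("pegtips",ray(m,np.array([(378,216),(437,212),(496,208)])*.7,.072).round(3).tolist())
cv2.imwrite("pics/crop1.png",cv2.resize(im[120:300,140:460],None,fx=2.5,fy=2.5,interpolation=cv2.INTER_CUBIC))
E
```

```text
[[246, 246, 247], [243, 245, 245], [163, 173, 172], [171, 179, 178], [123, 130, 128], [99, 104, 102], [165, 172, 171]]
bowlL [403.2 166.6  86.8  51.8  35.1] 69
bowlR [ 420.  -184.    86.9   54.   -22.5] 77
headA [534.6 189.9  81.3  39.8  -5.6] 74
headB [344.7 301.3  77.3  40.3   1. ] 70
elA [539.8  80.8 153.2 152.5   1.1] 211
elB [ 5.451e+02 -2.019e+02  1.554e+02  1.531e+02  3.000e-01] 210
rack [658.1   5.6 338.4  89.  -85.3] 258
bin [543.7 394.5 149.3 149.   -2.4] 212
tray [ 519.  -373.5  199.2  129.3   -0.8] 400
pegtips [[0.644, 0.132], [0.655, 0.004], [0.666, -0.124]]
```

View pics/crop1.png

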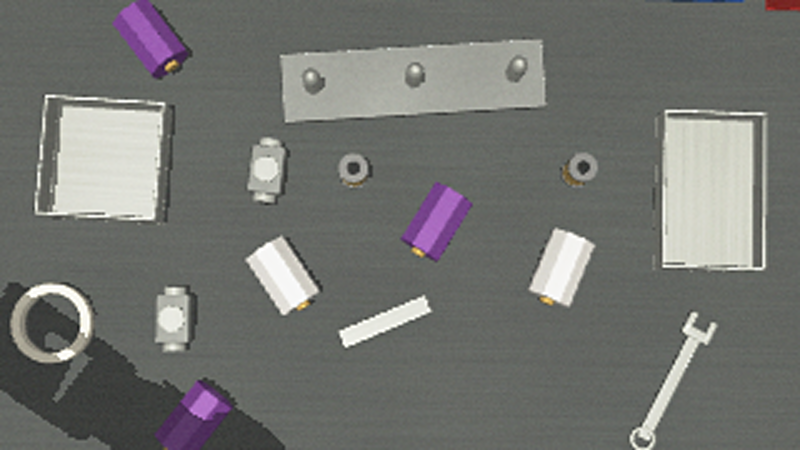

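The crop confirms it: the white octagons with brass plugs toward the robot, at crop (283,275) and (562,267), are the two bowls. The purple one between them, at (437,222), stays. I'll start with the cartridges.

```bash
cat >> h.py <<'E'
from scipy.spatial.transform import Rotation as Ro
def down(psi):
    a=np.radians(psi);c,s=np.cos(a),np.sin(a);return np.array([[-s,c,0],[c,s,0],[0,0,-1.]])
def plan(*wps,base=None):
    """wps: (x,y,z,R|None). base: commanded pose (p,R), else measured"""
    s=bot.read_state();p0,R0=base or (np.array(s['position']),np.array(s['tcp_rot']))
    for x,y,z,R in wps:
        R=R0 if R is None else R
        print(np.round(R0.T@(np.array([x,y,z])-p0)*100,1),np.round(Ro.from_matrix(R0.T@R).as_rotvec(degrees=True),1))
def st():
    s=bot.read_state();print("t",s['time_s'],"p",np.round(s['position'],4),"z",np.round(s['tcp_rot'],3)[:,2],"ypsi",round(float(np.degrees(np.arctan2(s['tcp_rot'][1][1],s['tcp_rot'][0][1]))),1),"q",np.round(s['joint_positions'],1),"F",np.round(s['force'],1),"op",round(s['opening'],3),"g",s['grasp_force'])
E
python3 - <<'E'
from h import *
m=bot.camera_model("top")
e=ray(m,[(281.6,187.6),(372.8,186.8)],.06);print(e.round(4).tolist())
D=down(90)
plan((.4,.4,.26,D),(*e[0],.2,D),(*e[0],.036,D))
E
```

```text
[[0.533, 0.0772], [0.5407, -0.2055]]
[-19.   -9.2  -2.7] [ -0.1  -0.  -25.4]
[-44.9 -32.6   3.3] [ -0.1  -0.  -25.4]
[-44.9 -32.6  19.7] [ -0.1  -0.  -25.4]
```

Request:
apply_moves:
  steps:
    - [[-19,-9.2,-2.7,0,0,-12,1],[-19,-9.2,-2.7,0,0,-25.4,1],[-19,-9.2,-2.7,0,0,-25.4,1],[-19,-9.2,-2.7,0,0,-25.4,1],[-44.9,-32.6,3.3,0,0,-25.4,1],[-44.9,-32.6,3.3,0,0,-25.4,1],[-44.9,-32.6,3.3,0,0,-25.4,1],[-44.9,-32.6,3.3,0,0,-25.4,1],[-44.9,-32.6,3.3,0,0,-25.4,1],[-44.9,-32.6,3.3,0,0,-25.4,1],[-44.9,-32.6,3.3,0,0,-25.4,1]]

```text
time_s: 1.52
position: [0.5348, 0.075, 0.1998]
tcp_rot: [[-1.0, 0.004, -0.001], [0.004, 1.0, -0.0], [0.001, -0.0, -1.0]]
force: [-0.9, 0.5, 0.7]
opening: 1.002
grasp_force: 0.0
```

Request:
apply_moves:
  steps:
    - [[0.2,0.2,6,0,0,0,1],[0.2,0.2,12,0,0,0,1],[0.2,0.2,16.4,0,0,0,1],[0.2,0.2,16.4,0,0,0,1],[0.2,0.2,16.4,0,0,0,-1],[0.2,0.2,16.4,0,0,0,-1],[0.2,0.2,16.4,0,0,0,-1],[0.2,0.2,16.4,0,0,0,-1],[0.2,0.2,16.4,0,0,0,-1],[0.2,0.2,10.4,0,0,0,-1],[0.2,0.2,4,0,0,0,-1],[0.2,0.2,4,0,0,0,-1]]

```text
time_s: 3.02
position: [0.5352, 0.0797, 0.1651]
tcp_rot: [[-1.0, -0.001, 0.011], [-0.001, 1.0, -0.001], [-0.011, -0.001, -1.0]]
force: [0.4, -0.2, -1.1]
opening: 0.17
grasp_force: 0.0
```

```bash
python3 - <<'E'
from h import *
st()
plan((.544-.034,.3945,.16,down(90-2.4)),(.544-.034,.3945,.046,down(90-2.4)))
im=bot.capture("top");m=bot.camera_model("top")
for n,s,lo,z in[("bowlL",(362,329),165,.035),("bowlR",(520,325),165,.035),("headA",(352,268),125,.036),("headB",(299,353),125,.036)]:
    try:print(n,rect(m,blob(im,np.array(s)*.7,lo,255,80,35),z))
    except Exception as e:print(n,e)
E
```

```text
t 3.025 p [0.5352 0.0797 0.1651] z [ 0.011 -0.001 -1.   ] ypsi 90.0 q [ -3.4  29.   98.5  -0.   51.9 -93.4] F [ 0.4 -0.2 -1.1] op 0.17 g 0.0
[ 2.5 31.5  0.5] [-0.   0.6  2.4]
[ 2.6 31.5 11.9] [-0.   0.6  2.4]
bowlL max() iterable argument is empty
bowlR [ 420.  -184.    86.9   54.   -22.5]
headA [515.8 195.   99.2  33.6  19.9]
headB [369.9 300.2  41.4  30.2  82.9]
```

The fingers close more slowly than I allowed for, so I lifted before they gripped. I'll look from the wrist.

```bash
python3 - <<'E'
from h import *
cv2.imwrite("pics/w1.png",bot.capture("wrist"));m=bot.camera_model("wrist")
print(proj(m,[(.533,.0772,.06),(.535,.19,.036)]).round())
E
```

```text
[[278. 215.]
 [408. 209.]]
```

View pics/w1.png

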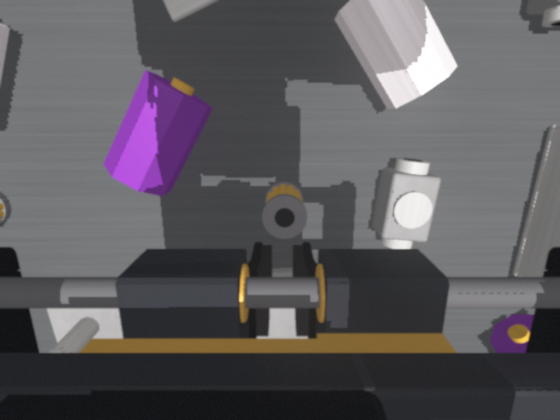

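The cartridge is still upright at (286,216), and the head is at (407,205) as predicted. I'll regrasp with more time for closing.

```bash
python3 - <<'E'
from h import *
m=bot.camera_model("wrist");e=ray(m,[(286,216)],.06)[0];print(e)
plan((*e,.1,down(90)),(*e,.036,down(90)),(*e,.17,down(90)))
E
```

```text
[0.53408194 0.08385228]
[-0.2  0.4  6.1] [-0.   0.1  0. ]
[-0.2  0.4 12.5] [-0.   0.1  0. ]
[-0.2  0.4 -0.9] [-0.   0.1  0. ]
```

Request:
apply_moves:
  steps:
    - [[-0.2,0.4,2,0,0,0,0.6],[-0.2,0.4,2,0,0,0,0.6],[-0.2,0.4,2,0,0,0,0.6],[-0.2,0.4,2,0,0,0,0.6],[-0.2,0.4,6,0,0,0,0.6],[-0.2,0.4,12.5,0,0,0,0.6],[-0.2,0.4,12.5,0,0,0,0.6],[-0.2,0.4,12.5,0,0,0,-1],[-0.2,0.4,12.5,0,0,0,-1],[-0.2,0.4,12.5,0,0,0,-1],[-0.2,0.4,12.5,0,0,0,-1],[-0.2,0.4,12.5,0,0,0,-1],[-0.2,0.4,12.5,0,0,0,-1]]

```text
time_s: 4.75
position: [0.5346, 0.0836, 0.037]
tcp_rot: [[-1.0, -0.001, 0.002], [-0.001, 1.0, -0.0], [-0.002, -0.0, -1.0]]
force: [-1.1, -1.1, 7.7]
opening: 0.405
grasp_force: 30.0
```

Request:
apply_moves:
  steps:
    - [[0,0,-6,0,0,0,-1],[0,0,-12,0,0,0,-1],[2.4,6,-13,0,0,0,-1],[2.4,12,-13,0,0,0,-1],[2.4,18,-13,0,0,0,-1],[2.4,24,-13,0,0,0,-1],[2.4,31,-13,0,0,0,-1],[2.4,31,-13,0,0,0,-1],[2.4,31,-13,0,0,0,-1],[2.4,31,-7,0,0,0,-1],[2.4,31,-3,0,0,0,-1],[2.4,31,-0.6,0,0,0,-1],[2.4,31,-0.6,0,0,0,-1],[2.4,31,-0.6,0,0,0,0.4],[2.4,31,-0.6,0,0,0,0.4],[2.4,31,-0.6,0,0,0,0.4],[2.4,31,-6,0,0,0,0.4],[2.4,31,-12,0,0,0,0.4],[2.4,31,-16,0,0,0,0.5]]

```text
time_s: 7.12
position: [0.5104, 0.3944, 0.199]
tcp_rot: [[-1.0, -0.001, 0.004], [-0.001, 1.0, 0.002], [-0.004, 0.002, -1.0]]
force: [0.5, 0.3, -0.6]
opening: 0.73
grasp_force: 0.0
```

```bash
python3 - <<'E'
from h import *
st()
D=down(90);plan((.5407,-.2055,.16,D),(.5407,-.2055,.036,D))
E
```

```text
t 7.125 p [0.5104 0.3944 0.199 ] z [ 0.004  0.002 -1.   ] ypsi 90.1 q [ 27.8  33.9  81.2  -0.   64.7 -62.3] F [ 0.5  0.3 -0.6] op 0.73 g 0.0
[ -3.  -60.    3.8] [0.1 0.2 0.1]
[ -2.9 -60.   16.2] [0.1 0.2 0.1]
```

Request:
apply_moves:
  steps:
    - [[-3,-15,0,0,0,0,0.7],[-3,-30,0,0,0,0,0.7],[-3,-45,0,0,0,0,0.7],[-3,-60,0,0,0,0,0.7],[-3,-60,2,0,0,0,0.7],[-3,-60,3,0,0,0,0.7],[-3,-60,3,0,0,0,0.7],[-3,-60,3,0,0,0,0.7],[-3,-60,3,0,0,0,0.7],[-3,-60,3,0,0,0,0.7],[-3,-60,3,0,0,0,0.7],[-3,-60,3,0,0,0,0.7],[-3,-60,3,0,0,0,0.7]]

```text
time_s: 8.75
position: [0.5397, -0.2047, 0.1657]
tcp_rot: [[-1.0, -0.002, -0.0], [-0.002, 1.0, 0.0], [0.0, 0.0, -1.0]]
force: [-0.5, -0.1, -0.1]
opening: 0.851
grasp_force: 0.0
```

```bash
python3 - <<'E'
from h import *
st();m=bot.camera_model("wrist");im=bot.capture("wrist")
g=cv2.GaussianBlur(cv2.cvtColor(im,cv2.COLOR_BGR2GRAY),(5,5),1)
u,v=proj(m,[(.5407,-.2055,.06)])[0].round().astype(int);print(u,v)
c=cv2.HoughCircles(g[v-50:v+40,u-50:u+50],cv2.HOUGH_GRADIENT,1,30,param1=80,param2=12,minRadius=15,maxRadius=30)
for x,y,r in c[0][:3]:print(x+u-50,y+v-50,r,ray(m,[(x+u-50,y+v-50)],.06))
E
```

```text
t 8.75 p [ 0.5397 -0.2047  0.1657] z [-0.  0. -1.] ypsi 90.1 q [ -31.9   31.5   92.8    0.    55.7 -122. ] F [-0.5 -0.1 -0.1] op 0.851 g 0.0
280 213
283.5 200.5 17.7 [[ 0.53019867 -0.20251216]]
```

Request:
apply_moves:
  steps:
    - [[0.2,0.2,6,0,0,0,0.7],[0.2,0.2,13,0,0,0,0.7],[0.2,0.2,13,0,0,0,0.7],[0.2,0.2,13,0,0,0,-1],[0.2,0.2,13,0,0,0,-1],[0.2,0.2,13,0,0,0,-1],[0.2,0.2,13,0,0,0,-1],[0.2,0.2,13,0,0,0,-1],[0.2,0.2,13,0,0,0,-1],[0.2,0.2,13,0,0,0,-1]]

```text
time_s: 10.05
position: [0.5383, -0.2044, 0.0366]
tcp_rot: [[-1.0, -0.0, 0.001], [-0.0, 1.0, -0.001], [-0.001, -0.001, -1.0]]
force: [-0.8, 1.6, 5.7]
opening: 0.405
grasp_force: 30.0
```

Request:
apply_moves:
  steps:
    - [[0,0,-6,0,0,0,-1],[0,0,-12,0,0,0,-1],[-4,6,-15,0,0,0,-1],[-4,60,-15,0,0,0,-1],[-4,60,-15,0,0,0,-1],[-4,60,-15,0,0,0,-1],[-4,60,-15,0,0,0,-1],[-4,60,-15,0,0,0,-1],[-4,60,-15,0,0,0,-1],[-4,60,-15,0,0,0,-1],[-4,60,-15,0,0,0,-1],[-4,60,-15,0,0,0,-1],[-4,60,-15,0,0,0,-1],[-4,60,-15,0,0,0,-1],[-4,60,-15,0,0,0,-1]]

```text
time_s: 11.92
position: [0.5776, 0.394, 0.1852]
tcp_rot: [[-1.0, 0.001, -0.001], [0.001, 1.0, -0.001], [0.001, -0.001, -1.0]]
force: [0.2, 0.6, -2.0]
opening: 0.408
grasp_force: 30.0
```

Request:
apply_moves:
  steps:
    - [[0,0,6,0,0,0,-1],[0,0,11,0,0,0,-1],[0,0,14.2,0,0,0,-1],[0,0,14.2,0,0,0,-1],[0,0,14.2,0,0,0,0.4],[0,0,14.2,0,0,0,0.4],[0,0,14.2,0,0,0,0.4],[0,0,8,0,0,0,0.4],[0,0,2,0,0,0,0.4],[0,0,-1,0,0,0,0.7],[0,0,-1,0,0,0,0.7]]

```text
time_s: 13.3
position: [0.5795, 0.3969, 0.2]
tcp_rot: [[-1.0, -0.001, 0.008], [-0.001, 1.0, 0.004], [-0.008, 0.004, -1.0]]
force: [0.5, 0.4, -1.1]
opening: 0.818
grasp_force: 0.0
```

```bash
python3 - <<'E'
from h import *
im=bot.capture("top");m=bot.camera_model("top")
for n,s,lo,z in[("headA",(352,268),125,.036),("headB",(299,353),125,.036)]:
    try:print(n,rect(m,blob(im,np.array(s)*.7,lo,255,80,30),z))
    except Exception as e:print(n,e)
st();D=down(90-5.6)
plan((.535,.190,.1,D),(.535,.19,.02,D))
cv2.imwrite("pics/t2.png",cv2.resize(im[120:300,100:460],None,fx=2.2,fy=2.2))
E
```

```text
headA [534.6 189.8  81.7  40.4  -4.7]
headB [358.9 303.5  55.5  39.8 -14.1]
t 13.35 p [0.578  0.3961 0.1972] z [ 0.003  0.001 -1.   ] ypsi 90.0 q [ 25.3  38.3  72.3  -0.   69.3 -64.7] F [-0.   0.6 -0.1] op 0.832 g 0.0
[  4.3 -20.6   9.7] [0.1 0.2 5.6]
[  4.4 -20.6  17.7] [0.1 0.2 5.6]
```

View pics/t2.png

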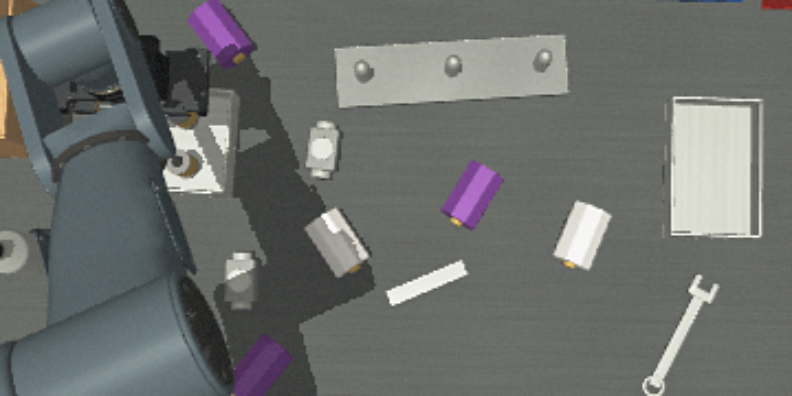

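One cartridge stands in the bin at crop (183,162), and the other's bronze side shows at (188,120). Both heads and both bowls are where they were. Head A is next.

Request:
apply_moves:
  steps:
    - [[4.3,-20.6,3,0,0,5,0.8],[4.3,-20.6,3,0,0,5,0.8],[4.3,-20.6,3,0,0,5,0.8],[4.3,-20.6,3,0,0,5,0.8],[4.3,-20.6,3,0,0,5,0.8],[4.3,-20.6,9,0,0,5,0.8],[4.3,-20.6,15,0,0,5,0.8],[4.3,-20.6,17.8,0,0,5,0.8],[4.3,-20.6,17.8,0,0,5,0.8],[4.3,-20.6,17.8,0,0,5,-1],[4.3,-20.6,17.8,0,0,5,-1],[4.3,-20.6,17.8,0,0,5,-1],[4.3,-20.6,17.8,0,0,5,-1],[4.3,-20.6,17.8,0,0,5,-1],[4.3,-20.6,17.8,0,0,5,-1],[4.3,-20.6,14.8,0,0,5,-1]]

```text
time_s: 15.35
position: [0.5325, 0.1892, 0.0457]
tcp_rot: [[-0.996, 0.086, -0.006], [0.086, 0.996, -0.001], [0.006, -0.002, -1.0]]
force: [0.2, -0.0, -0.9]
opening: 0.478
grasp_force: 30.0
```

```bash
python3 - <<'E'
from h import *
st();D=down(90)
plan((.535,.19,.2,D),(.519+.046,-.3735,.2,D),(.565,-.3735,.024,D))
E
```

```text
t 15.35 p [0.5325 0.1892 0.0457] z [-0.006 -0.001 -1.   ] ypsi 85.0 q [  8.2  41.7  98.2  -0.   40.4 -76.8] F [ 0.2 -0.  -0.9] op 0.478 g 29.99959083739668
[ -0.1   0.1 -15.4] [-0.1 -0.3 -5. ]
[ -8.  -55.8 -15.4] [-0.1 -0.3 -5. ]
[ -8.1 -55.8   2.2] [-0.1 -0.3 -5. ]
```

Request:
apply_moves:
  steps:
    - [[0,0,-6,0,0,0,-1],[0,0,-12,0,0,0,-1],[-8,-55.8,-15.4,0,0,-5,-1],[-8,-55.8,-15.4,0,0,-5,-1],[-8,-55.8,-15.4,0,0,-5,-1],[-8,-55.8,-15.4,0,0,-5,-1],[-8,-55.8,-15.4,0,0,-5,-1],[-8,-55.8,-15.4,0,0,-5,-1],[-8,-55.8,-15.4,0,0,-5,-1],[-8,-55.8,-15.4,0,0,-5,-1],[-8,-55.8,-15.4,0,0,-5,-1],[-8,-55.8,-15.4,0,0,-5,-1],[-8,-55.8,-15.4,0,0,-5,-1],[-8,-55.8,-9,0,0,-5,-1],[-8,-55.8,-3,0,0,-5,-1],[-8,-55.8,1.7,0,0,-5,-1],[-8,-55.8,1.9,0,0,-5,-1]]

```text
time_s: 17.48
position: [0.5643, -0.3694, 0.0251]
tcp_rot: [[-1.0, -0.002, -0.006], [-0.002, 1.0, 0.006], [0.006, 0.006, -1.0]]
force: [-1.1, 0.9, -2.1]
opening: 0.479
grasp_force: 30.0
```

Release, then rise to z≈0.2 and head for head B.

Request:
apply_moves:
  steps:
    - [[0,0,0,0,0,0,0.5],[0,0,0,0,0,0,0.5],[0,0,0,0,0,0,0.5],[0,0,-6,0,0,0,0.5],[0,0,-12,0,0,0,0.5],[0,0,-17.5,0,0,0,0.8],[10,37,-17.5,0,0,0,0.8],[10,37,-17.5,0,0,0,0.8],[10,37,-17.5,0,0,0,0.8],[10,37,-17.5,0,0,0,0.8],[10,37,-17.5,0,0,0,0.8],[10,37,-17.5,0,0,0,0.8],[10,37,-17.5,0,0,0,0.8]]

```text
time_s: 19.1
position: [0.4635, 0.0003, 0.2045]
tcp_rot: [[-1.0, -0.005, -0.001], [-0.005, 1.0, 0.001], [0.001, 0.001, -1.0]]
force: [0.5, -1.3, -0.8]
opening: 0.9
grasp_force: 0.0
```

```bash
python3 - <<'E'
from h import *
im=bot.capture("top");m=bot.camera_model("top")
for n,s,lo,z in[("bowlL",(362,329),165,.035),("bowlR",(520,325),165,.035),("headB",(299,353),125,.036)]:
    try:print(n,rect(m,blob(im,np.array(s)*.7,lo,255,80,30),z))
    except Exception as e:print(n,e)
st();D=down(91)
plan((.345,.301,.2,D),(.345,.301,.02,D))
E
```

```text
bowlL [403.2 166.6  86.8  51.8  35.1]
bowlR [ 419.6 -183.8   86.1   54.   -22.3]
headB [344.7 301.3  77.3  40.3   1. ]
t 19.15 p [ 0.4647 -0.0006  0.2046] z [ 0.001  0.    -1.   ] ypsi 90.2 q [ -13.9   20.5  106.3    0.    53.2 -104.2] F [ 0.3  0.5 -0.2] op 0.903 g 0.0
[11.8 30.2  0.5] [ 0.   0.  -0.8]
[11.9 30.2 18.5] [ 0.   0.  -0.8]
```

Request:
apply_moves:
  steps:
    - [[5,15,0.5,0,0,0,0.8],[11.8,30.2,0.5,0,0,-0.8,0.8],[11.8,30.2,0.5,0,0,-0.8,0.8],[11.8,30.2,0.5,0,0,-0.8,0.8],[11.8,30.2,0.5,0,0,-0.8,0.8],[11.8,30.2,0.5,0,0,-0.8,0.8],[11.8,30.2,0.5,0,0,-0.8,0.8],[11.8,30.2,6.5,0,0,-0.8,0.8],[11.8,30.2,12.5,0,0,-0.8,0.8],[11.8,30.2,18.3,0,0,-0.8,0.8],[11.8,30.2,18.5,0,0,-0.8,0.8],[11.8,30.2,18.5,0,0,-0.8,-1],[11.8,30.2,18.5,0,0,-0.8,-1],[11.8,30.2,18.5,0,0,-0.8,-1],[11.8,30.2,18.5,0,0,-0.8,-1],[11.8,30.2,18.5,0,0,-0.8,-1],[11.8,30.2,18.5,0,0,-0.8,-1],[11.8,30.2,12.5,0,0,-0.8,-1],[11.8,30.2,6.5,0,0,-0.8,-1],[11.8,30.2,0.5,0,0,-0.8,-1]]

```text
time_s: 21.65
position: [0.3466, 0.2983, 0.1997]
tcp_rot: [[-1.0, -0.015, -0.002], [-0.015, 1.0, -0.001], [0.002, -0.001, -1.0]]
force: [1.3, 1.1, -4.7]
opening: 0.48
grasp_force: 30.0
```

```bash
python3 - <<'E'
from h import *
st();D=down(90)
plan((.46,0,.2,D),(.472,-.371,.2,D),(.472,-.371,.026,D))
E
```

```text
t 21.65 p [0.3466 0.2983 0.1997] z [-0.002 -0.001 -1.   ] ypsi 90.9 q [ 26.7  20.5 107.5  -0.   52.2 -64.2] F [ 1.3  1.1 -4.7] op 0.48 g 29.994934138376266
[-10.9 -30.   -0. ] [-0.1 -0.1  0.9]
[-11.5 -67.1   0. ] [-0.1 -0.1  0.9]
[-11.6 -67.1  17.4] [-0.1 -0.1  0.9]
```

Request:
apply_moves:
  steps:
    - [[-10.9,-30,0,0,0,0.9,-1],[-10.9,-30,0,0,0,0.9,-1],[-10.9,-30,0,0,0,0.9,-1],[-10.9,-30,0,0,0,0.9,-1],[-10.9,-30,0,0,0,0.9,-1],[-11.6,-67.1,0,0,0,0.9,-1],[-11.6,-67.1,0,0,0,0.9,-1],[-11.6,-67.1,0,0,0,0.9,-1],[-11.6,-67.1,0,0,0,0.9,-1],[-11.6,-67.1,0,0,0,0.9,-1],[-11.6,-67.1,0,0,0,0.9,-1],[-11.6,-67.1,0,0,0,0.9,-1],[-11.6,-67.1,6,0,0,0.9,-1],[-11.6,-67.1,12,0,0,0.9,-1],[-11.6,-67.1,17.2,0,0,0.9,-1],[-11.6,-67.1,17.4,0,0,0.9,-1],[-11.6,-67.1,17.4,0,0,0.9,0.5],[-11.6,-67.1,17.4,0,0,0.9,0.5],[-11.6,-67.1,17.4,0,0,0.9,0.5],[-11.6,-67.1,17.4,0,0,0.9,0.5]]

```text
time_s: 24.15
position: [0.4738, -0.3708, 0.0257]
tcp_rot: [[-1.0, 0.001, 0.001], [0.001, 1.0, -0.001], [-0.001, -0.001, -1.0]]
force: [0.1, -0.6, -0.5]
opening: 0.742
grasp_force: 0.0
```

```bash
cat >> h.py <<'E'
def tilt(yaw,al=45):
    a,b=np.radians(yaw),np.radians(al);u=np.array([np.cos(a),np.sin(a),0]);n=np.array([-np.sin(a),np.cos(a),0])
    d=u*np.sin(b)-np.array([0,0,np.cos(b)]);return np.c_[np.cross(n,d),n,d]
E
python3 - <<'E'
from h import *
st();s=bot.read_state();p=s['position']
R=tilt(-22.3);u=np.r_[np.cos(np.radians(-22.3)),np.sin(np.radians(-22.3)),0]
T=np.r_[.420,-.184,.028]-.010*u+.008*R[:,2];print(T)
a=T-.12*R[:,2];print(a)
plan((p[0],p[1],.2,None),(.44,-.2,.2,R),(*a,R),(*T,R))
E
```

```text
t 24.15 p [ 0.4738 -0.3708  0.0257] z [ 0.001 -0.001 -1.   ] ypsi 89.9 q [ -48.7   45.1   93.4    0.    41.4 -138.6] F [ 0.1 -0.6 -0.5] op 0.742 g 0.0
[ 0.41598168 -0.18235197  0.02234315]
[ 0.33747503 -0.15015404  0.10719596]
[ -0.   -0.  -17.4] [0. 0. 0.]
[  3.4  17.  -17.5] [  8.7 -44.3  21.1]
[13.6 22.  -8.2] [  8.7 -44.3  21.1]
[ 5.8 18.8  0.3] [  8.7 -44.3  21.1]
```

Request:
apply_moves:
  steps:
    - [[0,0,-6,0,0,0,0.5],[0,0,-12,0,0,0,0.7],[0,0,-17.4,0,0,0,1],[3.4,17,-17.5,2,-10,5,1],[3.4,17,-17.5,4,-20,10,1],[3.4,17,-17.5,6,-30,15,1],[3.4,17,-17.5,8.7,-44.3,21.1,1],[3.4,17,-17.5,8.7,-44.3,21.1,1],[3.4,17,-17.5,8.7,-44.3,21.1,1],[3.4,17,-17.5,8.7,-44.3,21.1,1],[3.4,17,-17.5,8.7,-44.3,21.1,1]]

```text
time_s: 25.52
position: [0.4674, -0.1872, 0.2693]
tcp_rot: [[-0.705, 0.404, 0.583], [0.301, 0.915, -0.27], [-0.643, -0.015, -0.766]]
force: [-0.1, -0.4, 0.2]
opening: 0.995
grasp_force: 0.0
```

```bash
python3 - <<'E'
from h import *
st()
from scipy.optimize import least_squares
# planar fit incl. tool length via this pose
D=[(30.2,82.1,67.7,.6243,.2326),(29.0,98.5,51.9,.5411,.1651),(33.9,81.2,64.7,.645,.199),(31.5,92.8,55.7,.5772,.1657),(38.3,72.3,69.3,.7006,.1972),(41.7,98.2,40.4,.5651,.0457),(20.5,106.3,53.2,.4647,.2046),(20.5,107.5,52.2,.4573,.1997)]
def f(v):
    a1,L1,A,B,h=v;o=[]
    for q2,q3,q5,r,z in D:
        R=np.sqrt(r*r-.1115**2);a,b=np.radians(q2),np.radians(q2+q3)
        o+=[a1+L1*np.sin(a)+A*np.sin(b)+B*np.cos(b)-R,h+L1*np.cos(a)+A*np.cos(b)-B*np.sin(b)-z]
    return o
r=least_squares(f,[.1,.3,.3,0,.1]);print(r.x.round(3),np.abs(r.fun).max())
E
```

```text
t 25.525 p [ 0.4674 -0.1872  0.2693] z [ 0.583 -0.27  -0.766] ypsi 66.2 q [ -40.7    9.8  125.5   60.4   11.6 -163.5] F [-0.1 -0.4  0.2] op 0.995 g 0.0
[ 0.001  0.586  0.394  0.117 -0.016] 0.0032204511000697433
```

```bash
cat > kin.py <<'E'
from h import *
from scipy.optimize import least_squares
lo=np.array([-176.69,-43.24,12.49,-82,0,-163.58])+3;hi=np.array([176.69,126.21,139.97,262,151.66,163.58])-3
def fk(q,P):
    e,L1,A,B,h,Lt=P
    r=lambda ax,a:Ro.from_euler(ax,a,degrees=True).as_matrix()
    R1=r('z',q[0]);R3=r('y',q[1]+q[2]);R45=r('z',q[3])@r('y',q[4])
    p=R1@(np.r_[0,e,0]+r('y',q[1])@np.r_[0,0,L1]+R3@(np.r_[B,0,A]+R45@np.r_[0,0,Lt]))+np.r_[0,0,h]
    return p,R1@R3@R45@r('z',q[5]+90)
def ik(p,R,q0,P):
    def f(q):
        a,B=fk(q,P);return np.r_[(a-p)*10,Ro.from_matrix(B.T@R).as_rotvec()]
    s=least_squares(f,np.clip(q0,lo+1,hi-1),bounds=(lo,hi),x_scale=30);return s.x,np.abs(s.fun).max()
E
python3 - <<'E'
from kin import *
s=bot.read_state();q=np.array(s['joint_positions']);pm=np.array(s['position'])
D=[([54.402,30.224,82.088,0,67.689,-10.227],(.26732,.56418,.23258)),([-3.4,29,98.5,0,51.9,-93.4],(.5352,.0797,.1651)),([27.8,33.9,81.2,0,64.7,-62.3],(.5104,.3944,.199)),([-31.9,31.5,92.8,0,55.7,-122],(.5397,-.2047,.1657)),([25.3,38.3,72.3,0,69.3,-64.7],(.578,.3961,.1972)),([8.2,41.7,98.2,0,40.4,-76.8],(.5325,.1892,.0457)),([-13.9,20.5,106.3,0,53.2,-104.2],(.4647,-.0006,.2046)),([-48.7,45.1,93.4,0,41.4,-138.6],(.4738,-.3708,.0257)),(q,pm)]
f=lambda P:np.concatenate([fk(a,P)[0]-b for a,b in D])
r=least_squares(f,[.11,.58,.39,.11,.2,.2]);print(r.x.round(4),np.abs(r.fun).max(),r.fun[-3:])
print(fk(q,r.x)[1].round(3))
np.save("P.npy",r.x)
E
```

```text
[0.1111 0.5877 0.3919 0.1143 0.2747 0.2944] 0.0009855300020809588 [ 8.59260829e-05  1.10137969e-04 -6.26237916e-05]
[[-0.705  0.404  0.583]
 [ 0.301  0.915 -0.27 ]
 [-0.643 -0.015 -0.766]]
```

```bash
cat > enum.txt <<'E'
E
python3 - <<'E'
from kin import *
P=np.load("P.npy")
def allik(p,R):
    out=[]
    az=np.degrees(np.arctan2(p[1],p[0]))-10
    for q4 in(-60,0,60,120,180,240):
        for q6 in(-110,0,110):
            q,e=ik(p,R,[az,25,105,q4,40,q6],P)
            if e<1e-3 and not any(np.abs(q-o).max()<2 for o in out):out.append(q)
    return out
for name,c,yaw,peg in(("R",(.420,-.184),-22.3,(.666,-.124)),("L",(.403,.1666),35,(.644,.132))):
    u=np.r_[np.cos(np.radians(yaw)),np.sin(np.radians(yaw)),0]
    for al in(15,25,35,45,60):
        R=tilt(yaw,al);T=np.r_[c,.028]-.010*u+.008*R[:,2]
        mt=R.T@u;ax=np.r_[0,0,0]
        picks=allik(T,R)+allik(T,R@np.diag([-1,-1,1.]))
        best=[]
        for phi in range(-180,180,45):
            # tool y horizontal, d tilted by 90-al toward phi ; mouth = -z
            Rp0=tilt(phi,90-al)
            for sg in(1,-1):
                Rp=Rp0@np.diag([sg,sg,1.]);
                for pf in(1,-1):
                    m=mt*np.r_[pf,pf,1]
                    if (Rp@m)[2]>-.99:continue
                    b=Rp@m;Tp=np.r_[peg,.012+.042+.010+.012]+.008*Rp[:,2]
                    for qp in allik(Tp,Rp):
                        for qk in picks:
                            Rk=fk(qk,P)[1]
                            if (np.abs(Rk.T@u-m)).max()>.02:continue
                            best.append((np.abs(qp-qk)[3],min(qp[4],qk[4]),phi,pf,qk.round(0),qp.round(0)))
        best=[b for b in best if b[1]>8];best.sort(key=lambda b:b[0])
        print(name,al,len(picks),"picks j5",[tuple(q[3:].round(0)) for q in picks][:6])
        for b in best[:3]:print("   ",b[0].round(0),b[1].round(0),b[2],b[3],b[4].tolist(),b[5].tolist())
E
```

```text
R 15 2 picks j5 [(np.float64(122.0), np.float64(6.0), np.float64(130.0)), (np.float64(122.0), np.float64(6.0), np.float64(-50.0))]
R 25 2 picks j5 [(np.float64(159.0), np.float64(26.0), np.float64(89.0)), (np.float64(159.0), np.float64(26.0), np.float64(-91.0))]
    12.0 26.0 0 -1 [-44.0, 47.0, 134.0, 159.0, 26.0, -91.0] [-32.0, 57.0, 118.0, 147.0, 61.0, 93.0]
    12.0 26.0 0 1 [-44.0, 47.0, 134.0, 159.0, 26.0, 89.0] [-32.0, 57.0, 118.0, 147.0, 61.0, -87.0]
    66.0 26.0 -45 1 [-44.0, 47.0, 134.0, 159.0, 26.0, 89.0] [-6.0, 56.0, 110.0, 224.0, 54.0, -101.0]
R 35 0 picks j5 []
R 45 0 picks j5 []
R 60 0 picks j5 []
L 15 2 picks j5 [(np.float64(120.0), np.float64(10.0), np.float64(117.0)), (np.float64(120.0), np.float64(10.0), np.float64(-63.0))]
    8.0 10.0 45 -1 [1.0, 42.0, 130.0, 120.0, 10.0, -63.0] [-22.0, 62.0, 113.0, 111.0, 73.0, 95.0]
    8.0 10.0 45 1 [1.0, 42.0, 130.0, 120.0, 10.0, 117.0] [-22.0, 62.0, 113.0, 111.0, 73.0, -85.0]
    56.0 10.0 90 -1 [1.0, 42.0, 130.0, 120.0, 10.0, -63.0] [-22.0, 63.0, 83.0, 63.0, 90.0, 121.0]
L 25 2 picks j5 [(np.float64(147.0), np.float64(29.0), np.float64(84.0)), (np.float64(147.0), np.float64(29.0), np.float64(-96.0))]
    36.0 29.0 0 -1 [-4.0, 48.0, 137.0, 147.0, 29.0, -96.0] [3.0, 57.0, 121.0, 183.0, 63.0, 90.0]
    36.0 29.0 0 1 [-4.0, 48.0, 137.0, 147.0, 29.0, 84.0] [3.0, 57.0, 121.0, 183.0, 63.0, -90.0]
    37.0 29.0 45 1 [-4.0, 48.0, 137.0, 147.0, 29.0, 84.0] [-20.0, 56.0, 113.0, 109.0, 61.0, -79.0]
L 35 0 picks j5 []
L 45 0 picks j5 []
L 60 0 picks j5 []
```

```bash
cat >> kin.py <<'E'
from scipy.spatial.transform import Slerp
P=np.load("P.npy")
def sim(q,wps,n=8):
    for p,R in wps:
        p0,R0=fk(q,P);rv=Ro.from_matrix(R0.T@R).as_rotvec();e=0;dq=0
        for k in range(1,n+1):
            t=k/n;q1,er=ik(p0+(p-p0)*t,R0@Ro.from_rotvec(rv*t).as_matrix(),q,P);e=max(e,er);dq=max(dq,np.abs(q1-q).max());q=q1
        print("  ",np.round(p,3),"q",q.round(0),"err",round(e,4),"maxstep",round(dq))
    return q
F=np.diag([-1,-1,1.])
def bowl(c,yaw,al,s=-.010,z=.028,flip=True):
    u=np.r_[np.cos(np.radians(yaw)),np.sin(np.radians(yaw)),0];R=tilt(yaw,al)
    T=np.r_[c,z]+s*u+.008*R[:,2];return T,(R@F if flip else R)
def peg(c,phi,al,s=-.010,flip=False,dz=0):
    R=tilt(phi,90-al);T=np.r_[c,.012+.042-s+dz]+.008*R[:,2];return T,(R@F if flip else R)
E
python3 - <<'E'
from kin import *
for name,c,yaw,pg in(("R",(.420,-.184),-22.3,(.666,-.124)),("L",(.403,.1666),35,(.644,.132))):
  for al in(25,28):
    T,R=bowl(c,yaw,al)
    p0=np.r_[T[:2],.2];q,e=ik(p0,down(90+yaw)@F,[yaw-10,20,105,0,50,70],P)
    print(name,al,q.round(0),e)
    up=np.r_[0,0,1]
    for phi in(-20,0,20):
        print(" phi",phi)
        Tp,Rp=peg(pg,phi,al)
        q2=sim(q,[(T+.12*up,R),(T,R),(T+.15*up,R),(np.r_[.5,T[1],.28],R)])
        sim(q2,[(np.r_[.56,pg[1],.28],Rp@Ro.from_euler('z',90,degrees=True).as_matrix()),(Tp+.12*up,Rp),(Tp,Rp)],16)
E
```

```text
R 25 [-38.  20. 108.  -0.  52.  74.] 9.43689570931383e-15
 phi -20
   [ 0.414 -0.181  0.141] q [-44.  24. 130.  76.   9.  -6.] err 0.0 maxstep 39
   [ 0.414 -0.181  0.021] q [-44.  47. 134. 159.  26. -91.] err 0.0 maxstep 22
   [ 0.414 -0.181  0.171] q [-44.  19. 128.  45.  13.  26.] err 0.0 maxstep 26
   [ 0.5   -0.181  0.28 ] q [-35.  12. 110.  10.  34.  70.] err 0.0 maxstep 13
   [ 0.56  -0.124  0.28 ] q [-22.  15. 119. -79.   3.  78.] err 0.3333 maxstep 26
   [ 0.673 -0.126  0.181] q [-19.  32. 106. -79.   3. -10.] err 0.4103 maxstep 6
   [ 0.673 -0.126  0.061] q [-19.  43. 103. -79.   3.  -9.] err 0.5571 maxstep 1
 phi 0
   [ 0.414 -0.181  0.141] q [-44.  24. 130.  76.   9.  -6.] err 0.0 maxstep 39
   [ 0.414 -0.181  0.021] q [-44.  47. 134. 159.  26. -91.] err 0.0 maxstep 22
   [ 0.414 -0.181  0.171] q [-44.  19. 128.  45.  13.  26.] err 0.0 maxstep 26
   [ 0.5   -0.181  0.28 ] q [-35.  12. 110.  10.  34.  70.] err 0.0 maxstep 13
   [ 0.56  -0.124  0.28 ] q [ -43.   25.  132.  125.   49. -159.] err 0.0 maxstep 55
   [ 0.673 -0.124  0.181] q [ -23.   31.  105.   57.    9. -161.]
[... 5241 characters left out ...]
 q [  3.  31. 108. -79.   3.  -8.] err 0.3759 maxstep 6
   [0.651 0.132 0.06 ] q [  3.  42. 105. -79.   3.  -8.] err 0.527 maxstep 1
 phi 20
   [0.398 0.163 0.141] q [ -6.  25. 135.  95.  18. -43.] err 0.0 maxstep 30
   [0.398 0.163 0.021] q [ -5.  48. 137. 144.  30. -95.] err 0.0399 maxstep 12
   [0.398 0.163 0.171] q [ -6.  19. 133.  72.  19. -18.] err 0.0013 maxstep 14
   [0.5   0.163 0.28 ] q [ -4.  11. 112.  29.  38.  31.] err 0.0 maxstep 12
   [0.56  0.132 0.28 ] q [ -13.   22.  131.  133.   41. -158.] err 0.0 maxstep 23
   [0.651 0.134 0.18 ] q [  -1.   30.  108.   58.    7. -161.] err 0.4137 maxstep 5
   [0.651 0.134 0.06 ] q [   1.   42.  105.   57.    3. -161.] err 0.5512 maxstep 1
```

```bash
python3 - <<'E'
from kin import *
up=np.r_[0,0,1]
for name,c,yaw,pg,s in(("R",(.420,-.184),-22.3,(.666,-.124),(.45,-.18)),("L",(.403,.1666),35,(.644,.132),(.45,.19))):
    D=down(90+yaw);q,e=ik(np.r_[c,.2],D,[yaw-10,20,105,0,50,-100],P)
    print(name,q.round(0),e)
    D2=down(-90);Dm=D@Ro.from_euler('z',80,degrees=True).as_matrix()
    T,R=bowl(s,180,45,flip=False);Tp,Rp=peg(pg,180,45,flip=True)
    q=sim(q,[(np.r_[c,.025],D),(np.r_[c,.12],D),(np.r_[c,.12],Dm),(np.r_[s,.12],D2),(np.r_[s,.03],D2),(np.r_[s,.2],D2),(T+.1*up,R),(T,R),(T+.2*up,R),(np.r_[.55,pg[1],.25],R@Ro.from_euler('z',90,degrees=True).as_matrix()),(Tp+.14*up,Rp),(Tp,Rp)])
E
```

```text
R [ -38.   20.  107.   -0.   52. -105.] 1.4014453050068683e-09
   [ 0.42  -0.184  0.025] q [ -38.   40.  114.   -0.   25. -105.] err 0.0 maxstep 3
   [ 0.42  -0.184  0.12 ] q [ -38.   29.  112.   -0.   40. -105.] err 0.0 maxstep 2
   [ 0.42  -0.184  0.12 ] q [-38.  29. 112.  -0.  40. -25.] err 0.0 maxstep 10
   [ 0.45 -0.18  0.12] q [-35.  30. 108.  -0.  42.  55.] err 0.0 maxstep 10
   [ 0.45 -0.18  0.03] q [-35.  40. 110.  -0.  29.  55.] err 0.0 maxstep 2
   [ 0.45 -0.18  0.2 ] q [-35.  22. 104.  -0.  54.  55.] err 0.0 maxstep 3
   [ 0.454 -0.18   0.122] q [-25.  49.  80. -17.  94.  71.] err 0.0 maxstep 5
   [ 0.454 -0.18   0.022] q [-25.  57.  80. -17.  86.  73.] err 0.0 maxstep 1
   [ 0.454 -0.18   0.222] q [-25.  41.  77. -18. 103.  68.] err 0.0 maxstep 2
   [ 0.55  -0.124  0.25 ] q [-18.  46.  62. -14. 116. 161.] err 0.0133 maxstep 12
   [ 0.66  -0.124  0.198] q [ -8.  80.  15. -76. 149. 161.] err 0.8337 maxstep 16
   [ 0.66  -0.124  0.058] q [ -9.  91.  15. -71. 149. 161.] err 0.9481 maxstep 1
L [   8.   19.  110.   -0.   51. -117.] 1.1102230246251565e-14
   [0.403 0.167 0.025]
[... 181 characters left out ...]
 -0.  38. -37.] err 0.0 maxstep 10
   [0.45 0.19 0.12] q [ 10.  30. 107.  -0.  42. 100.] err 0.0 maxstep 17
   [0.45 0.19 0.03] q [ 10.  40. 110.  -0.  30. 100.] err 0.0 maxstep 2
   [0.45 0.19 0.2 ] q [ 10.  23. 103.  -0.  54. 100.] err 0.0 maxstep 3
   [0.454 0.19  0.122] q [ 7. 49. 79.  5. 97. 95.] err 0.0 maxstep 6
   [0.454 0.19  0.022] q [ 7. 57. 79.  5. 88. 95.] err 0.0 maxstep 1
   [0.454 0.19  0.222] q [  7.  41.  77.   5. 107.  96.] err 0.0 maxstep 3
   [0.55  0.132 0.25 ] q [  2.  46.  61.  -1. 118. 161.] err 0.3565 maxstep 11
   [0.638 0.132 0.198] q [ 14.  81.  17. -79. 149. 161.] err 0.9622 maxstep 18
   [0.638 0.132 0.058] q [ 14.  92.  15. -76. 149. 161.] err 1.1222 maxstep 2
```

```bash
python3 - <<'E'
from kin import *
up=np.r_[0,0,1]
for name,pg,s in(("R",(.666,-.124),(.45,-.18)),("L",(.644,.132),(.45,.19))):
  T,R=bowl(s,180,45,flip=False)
  q0,e=ik(T+.2*up,R,[-10,41,77,0,105,70 if name=="R" else 95],P);print(name,q0.round(0),e)
  for phi in(160,180,200):
    Tp,Rp=peg(pg,phi,45,flip=True)
    sim(q0,[(np.r_[.55,pg[1],.25],R@Ro.from_euler('z',-90,degrees=True).as_matrix()),(Tp+.14*up,Rp),(Tp,Rp)])
E
```

```text
R [-25.  41.  77. -18. 103.  68.] 6.328325904316135e-11
   [ 0.55  -0.124  0.25 ] q [-18.  46.  62. -14. 115. -19.] err 0.0 maxstep 11
   [ 0.661 -0.122  0.198] q [-20.  59.  40.   0. 126. -90.] err 0.0 maxstep 9
   [ 0.661 -0.122  0.058] q [-20.  67.  43.   0. 115. -90.] err 0.0 maxstep 2
   [ 0.55  -0.124  0.25 ] q [-18.  46.  62. -14. 115. -19.] err 0.0 maxstep 11
   [ 0.66  -0.124  0.198] q [ -15.   59.   41.  -13.  124. -108.] err 0.0 maxstep 11
   [ 0.66  -0.124  0.058] q [ -15.   67.   43.  -12.  114. -106.] err 0.0 maxstep 1
   [ 0.55  -0.124  0.25 ] q [-18.  46.  62. -14. 115. -19.] err 0.0 maxstep 11
   [ 0.661 -0.126  0.198] q [ -11.   57.   45.  -24.  117. -124.] err 0.0 maxstep 13
   [ 0.661 -0.126  0.058] q [ -11.   65.   48.  -22.  107. -120.] err 0.0 maxstep 1
L [  7.  41.  77.   5. 107.  96.] 4.702943378791192e-13
   [0.55  0.132 0.25 ] q [  2.  46.  62.   1. 118.   2.] err 0.0 maxstep 12
   [0.639 0.134 0.198] q [ -3.  55.  50.  13. 119. -72.] err 0.0 maxstep 9
   [0.639 0.134 0.058] q [ -3.  63.  52.  12. 108. -74.] err 0.0 maxstep 1
   [0.55  0.132 0.25 ] q [  2.  46.  62.   1. 118.   2.] err 0.0 maxstep 12
   [0.638 0.132 0.198] q [  1.  56.  46.   1. 123. -88.] err 0.0 maxstep 11
   [0.638 0.132 0.058] q [  1.  65.  48.   1. 112. -89.] err 0.0 maxstep 2
   [0.55  0.132 0.25 ] q [  2.  46.  62.   1. 118.   2.] err 0.0 maxstep 12
   [0.639 0.13  0.198] q [   6.   57.   45.  -12.  122. -106.] err 0.0 maxstep 14
   [0.639 0.13  0.058] q [   6.   65.   47.  -10.  111. -104.] err 0.0 maxstep 1
```

```bash
python3 - <<'E'
from h import *
im=bot.capture("top");m=bot.camera_model("top")
for n,s,lo,z in[("bowlR",(520,325),165,.035),("bowlL",(362,329),165,.035)]:
    try:print(n,rect(m,blob(im,np.array(s)*.7,lo,255,80,30),z))
    except Exception as e:print(n,e)
st();D=down(67.7);plan((.42,-.184,.24,D),(.42,-.184,.12,D),(.42,-.184,.023,D))
E
```

```text
bowlR [ 387.5 -214.5   90.7   28.9   75. ]
bowlL [402.7 167.3  86.8  53.4  34.9]
t 25.575 p [ 0.4673 -0.1872  0.2692] z [ 0.583 -0.27  -0.766] ypsi 66.2 q [ -40.7    9.8  125.5   60.5   11.6 -163.5] F [-0.4 -0.5 -0.2] op 0.999 g 0.0
[ 5.3 -1.6 -0.6] [-1.4 40.  -1.2]
[13.  -1.4  8.6] [-1.4 40.  -1.2]
[19.2 -1.3 16. ] [-1.4 40.  -1.2]
```

Request:
apply_moves:
  steps:
    - [[5.3,-1.6,-0.6,0,10,0,1],[5.3,-1.6,-0.6,0,20,0,1],[5.3,-1.6,-0.6,0,30,0,1],[5.3,-1.6,-0.6,-1.4,40,-1.2,1],[5.3,-1.6,-0.6,-1.4,40,-1.2,1],[5.3,-1.6,-0.6,-1.4,40,-1.2,1],[9,-1.5,4,-1.4,40,-1.2,1],[9,-1.5,4,-1.4,40,-1.2,1],[9,-1.5,4,-1.4,40,-1.2,1]]

```text
time_s: 26.7
position: [0.4202, -0.1836, 0.1816]
tcp_rot: [[-0.925, 0.379, 0.0], [0.379, 0.925, 0.001], [0.0, 0.001, -1.0]]
force: [-0.3, 0.7, -0.0]
opening: 1.002
grasp_force: 0.0
```

```bash
python3 - <<'E'
from h import *
st();m=bot.camera_model("wrist");im=bot.capture("wrist");cv2.imwrite("pics/w3.png",im)
print(proj(m,[(.42,-.184,.054)]))
D=down(67.7);plan((.42,-.184,.12,D),(.42,-.184,.023,D))
E
```

```text
t 26.7 p [ 0.4202 -0.1836  0.1816] z [ 0.     0.001 -1.   ] ypsi 67.7 q [-3.770e+01  2.230e+01  1.085e+02  1.000e-01  4.930e+01 -1.054e+02] F [-0.3  0.7 -0. ] op 1.002 g 0.0
[[280.20107574 205.46707138]]
[ 0.1 -0.   6.2] [0.  0.1 0. ]
[ 0.1 -0.  15.9] [0.  0.1 0. ]
```

View pics/w3.png

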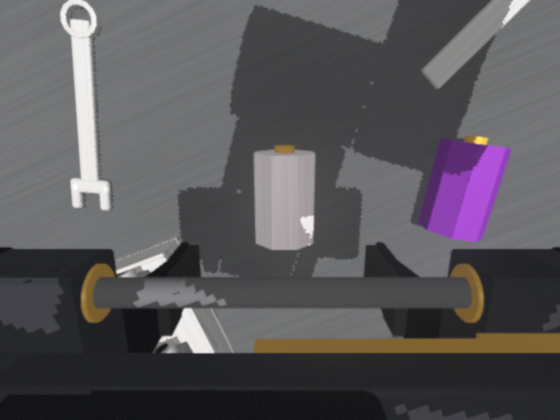

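The wrist view shows bowl R straight between the fingers, centred at (285,199) with its plug at (284,149) toward the robot. I'll shift a few mm and grip.

Request:
apply_moves:
  steps:
    - [[0.4,0.4,6,0,0,0,1],[0.4,0.4,12,0,0,0,1],[0.4,0.4,15.9,0,0,0,1],[0.4,0.4,15.9,0,0,0,1],[0.4,0.4,15.9,0,0,0,-1],[0.4,0.4,15.9,0,0,0,-1],[0.4,0.4,15.9,0,0,0,-1],[0.4,0.4,15.9,0,0,0,-1],[0.4,0.4,15.9,0,0,0,-1],[0.4,0.4,15.9,0,0,0,-1],[0.4,0.4,12,0,0,0,-1],[0.4,0.4,6.9,0,0,0,-1]]

```text
time_s: 28.25
position: [0.4175, -0.1778, 0.1119]
tcp_rot: [[-0.925, 0.379, -0.004], [0.379, 0.925, 0.004], [0.005, 0.002, -1.0]]
force: [0.2, -0.4, -1.1]
opening: 0.618
grasp_force: 30.0
```

```bash
python3 - <<'E'
from h import *
st();D=down(-90)
plan((.45,-.18,.12,D),(.45,-.18,.025,D))
E
```

```text
t 28.25 p [ 0.4175 -0.1778  0.1119] z [-0.004  0.004 -1.   ] ypsi 67.7 q [-3.720e+01  2.960e+01  1.124e+02  1.000e-01  3.830e+01 -1.050e+02] F [ 0.2 -0.4 -1.1] op 0.618 g 30.00007304479368
[-3.1  1.  -0.8] [ -0.4  -0.2 157.7]
[-3.1  1.   8.7] [ -0.4  -0.2 157.7]
```

Request:
apply_moves:
  steps:
    - [[-1,0,-0.8,0,0,40,-1],[-3.1,1,-0.8,0,0,80,-1],[-3.1,1,-0.8,0,0,80,-1],[-3.1,1,-0.8,0,0,80,-1],[-3.1,1,-0.8,0,0,80,-1],[-3.1,1,-0.8,0,0,80,-1],[-3.1,1,-0.8,0,0,80,-1],[-3.1,1,-0.8,0,0,120,-1],[-3.1,1,-0.8,0,0,157.7,-1],[-3.1,1,-0.8,0,0,157.7,-1],[-3.1,1,-0.8,0,0,157.7,-1],[-3.1,1,-0.8,0,0,157.7,-1],[-3.1,1,-0.8,0,0,157.7,-1],[-3.1,1,-0.8,0,0,157.7,-1],[-3.1,1,-0.8,0,0,157.7,-1],[-3.1,1,-0.8,0,0,157.7,-1],[-3.1,1,5,0,0,157.7,-1],[-3.1,1,8.8,0,0,157.7,-1],[-3.1,1,8.8,0,0,157.7,-1]]

```text
time_s: 30.62
position: [0.4499, -0.1802, 0.0219]
tcp_rot: [[1.0, 0.002, -0.004], [0.002, -1.0, 0.004], [-0.004, -0.004, -1.0]]
force: [-0.1, 0.1, -1.7]
opening: 0.621
grasp_force: 30.0
```

Request:
apply_moves:
  steps:
    - [[0,0,0,0,0,0,1],[0,0,0,0,0,0,1],[0,0,0,0,0,0,1],[0,0,0,0,0,0,1],[0,0,-6,0,0,0,1],[0,0,-12,0,0,0,1],[0,0,-17,0,0,0,1],[0,0,-17,0,0,0,1],[0,0,-17,0,0,0,1]]

```text
time_s: 31.75
position: [0.4504, -0.1807, 0.1937]
tcp_rot: [[1.0, 0.001, -0.001], [0.001, -1.0, 0.002], [-0.001, -0.002, -1.0]]
force: [0.2, 0.0, -0.5]
opening: 1.001
grasp_force: 0.0
```

```bash
python3 - <<'E'
from kin import *
st();m=bot.camera_model("wrist");im=bot.capture("wrist")
C=-np.array(m["R"]).T@np.array(m["t"]);print("cam",C.round(3))
cv2.imwrite("pics/w4.png",im)
print(proj(m,[(.45,-.18,.054),(.408,-.18,.04),(.492,-.18,.04)]).round())
E
```

```text
t 31.75 p [ 0.4504 -0.1807  0.1937] z [-0.001  0.002 -1.   ] ypsi -90.0 q [-35.1  23.  104.2   0.   53.   54.8] F [ 0.2  0.  -0.5] op 1.001 g 0.0
cam [ 0.524 -0.18   0.345]
[[282. 203.]
 [282. 241.]
 [282. 154.]]
```

View pics/w4.png

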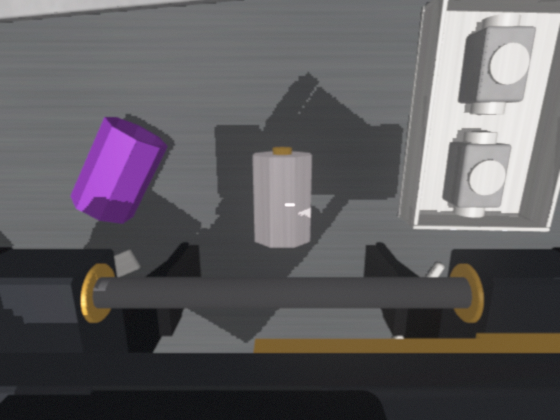

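Bowl R lies at (.45,-.18) with its mouth toward the robot, spanning rows 152 to 245, and both heads sit in the tray. I'll regrasp it tilted 45° inward.

```bash
python3 - <<'E'
from kin import *
T,R=bowl((.45,-.18),180,45,flip=False,s=-.012);print(T)
plan((*(T+[0,0,.14]),R),(*T,R))
E
```

```text
[ 0.45634315 -0.18        0.02234315]
[ 0.6 -0.   3.1] [ -0.1 -44.8   0.1]
[ 0.7  0.  17.1] [ -0.1 -44.8   0.1]
```

Request:
apply_moves:
  steps:
    - [[0.6,0,1,0,-10,0,1],[0.6,0,2,0,-20,0,1],[0.6,0,3,0,-30,0,1],[0.6,0,3.1,0,-44.8,0,1],[0.6,0,3.1,0,-44.8,0,1],[0.6,0,3.1,0,-44.8,0,1],[0.7,0,9,0,-44.8,0,1],[0.7,0,14,0,-44.8,0,1],[0.7,0,17,0,-44.8,0,1],[0.7,0,17.1,0,-44.8,0,1],[0.7,0,17.1,0,-44.8,0,1]]

```text
time_s: 33.17
position: [0.458, -0.1812, 0.0239]
tcp_rot: [[0.71, 0.0, -0.704], [0.001, -1.0, 0.0], [-0.704, -0.001, -0.71]]
force: [-1.1, -0.3, -0.8]
opening: 1.001
grasp_force: 0.0
```

Request:
apply_moves:
  steps:
    - [[0,0,0,0,0,0,-1],[0,0,0,0,0,0,-1],[0,0,0,0,0,0,-1],[0,0,0,0,0,0,-1],[0,0,0,0,0,0,-1],[0,0,0,0,0,0,-1],[-3.5,0,-3.5,0,0,0,-1],[-7,0,-7,0,0,0,-1],[-11,0,-11,0,0,0,-1],[-14.1,0,-14.2,0,0,0,-1],[-14.1,0,-14.2,0,0,0,-1]]

```text
time_s: 34.55
position: [0.4597, -0.1818, 0.2256]
tcp_rot: [[0.715, 0.001, -0.699], [-0.001, -1.0, -0.002], [-0.699, 0.002, -0.715]]
force: [-0.2, 0.5, -2.9]
opening: 0.618
grasp_force: 30.0
```

```bash
python3 - <<'E'
from kin import *
st();T,R=bowl((.45,-.18),180,45,flip=False)
pg=(.666,-.124);Tp,Rp=peg(pg,180,45,s=-.012,flip=True);print(Tp)
plan((.5,-.124,.25,R@Ro.from_euler('z',-90,degrees=True).as_matrix()),(.6,-.124,.25,Rp),(*(Tp+[0,0,.09]),Rp))
E
```

```text
t 34.55 p [ 0.4597 -0.1818  0.2256] z [-0.699 -0.002 -0.715] ypsi -90.0 q [-24.5  41.   76.4 -17.5 103.6  67.8] F [-0.2  0.5 -2.9] op 0.618 g 29.999635170897818
[ 0.66034315 -0.124       0.06034315]
[ 1.2 -5.8 -4.6] [  0.6  -0.4 -90.1]
[  8.3  -5.8 -11.6] [ -1.   -0.2 179.9]
[19.6 -5.8 -8.7] [ -1.   -0.2 179.9]
```

Request:
apply_moves:
  steps:
    - [[1.2,-5.8,-4.6,0,0,-45,-1],[1.2,-5.8,-4.6,0,0,-90,-1],[1.2,-5.8,-4.6,0,0,-90,-1],[1.2,-5.8,-4.6,0,0,-90,-1],[1.2,-5.8,-4.6,0,0,-90,-1],[1.2,-5.8,-4.6,0,0,-90,-1],[1.2,-5.8,-4.6,0,0,-90,-1],[1.2,-5.8,-4.6,0,0,-90,-1],[1.2,-5.8,-4.6,0,0,-90,-1],[8.3,-5.8,-11.6,0,0,-135,-1],[8.3,-5.8,-11.6,0,0,-179.9,-1],[8.3,-5.8,-11.6,0,0,-179.9,-1],[8.3,-5.8,-11.6,0,0,-179.9,-1],[8.3,-5.8,-11.6,0,0,-179.9,-1],[8.3,-5.8,-11.6,0,0,-179.9,-1],[8.3,-5.8,-11.6,0,0,-179.9,-1],[8.3,-5.8,-11.6,0,0,-179.9,-1],[8.3,-5.8,-11.6,0,0,-179.9,-1],[8.3,-5.8,-11.6,0,0,-179.9,-1]]

```text
time_s: 36.92
position: [0.5981, -0.1229, 0.2444]
tcp_rot: [[-0.707, 0.001, -0.707], [0.0, 1.0, 0.001], [0.707, 0.001, -0.707]]
force: [0.3, 0.4, -2.0]
opening: 0.616
grasp_force: 30.0
```

```bash
python3 - <<'E'
from kin import *
st()
# peg tips from side + top by triangulation check
mt,ms=bot.camera_model("top"),bot.camera_model("side")
for g in((.644,.132),(.655,.004),(.666,-.124)):print(proj(ms,[(*g,.072),(*g,.012)]).round(1).tolist(),proj(mt,[(*g,.012)]).round(1).tolist())
im=bot.capture("side");cv2.imwrite("pics/s2.png",cv2.resize(im[120:290,200:460],None,fx=3,fy=3))
pg=(.666,-.124);Tp,Rp=peg(pg,180,45,s=-.012,flip=True)
plan((*(Tp+[0,0,.075]),Rp),(*(Tp+[0,0,.003]),Rp))
E
```

```text
t 36.925 p [ 0.5981 -0.1229  0.2444] z [-0.707  0.001 -0.707] ypsi 89.9 q [ -16.5   50.2   52.7  -13.4  120.3 -108.7] F [ 0.3  0.4 -2. ] op 0.616 g 29.999275841764756
[[319.5, 158.8], [318.5, 178.0]] [[265.5, 155.2]]
[[350.2, 181.5], [348.0, 201.6]] [[305.3, 152.6]]
[[387.4, 209.0], [383.4, 230.0]] [[344.9, 150.0]]
[-12.1  -0.1   3.4] [ 0.1  0.  -0.1]
[-17.2  -0.1   8.4] [ 0.1  0.  -0.1]
```

View pics/s2.png

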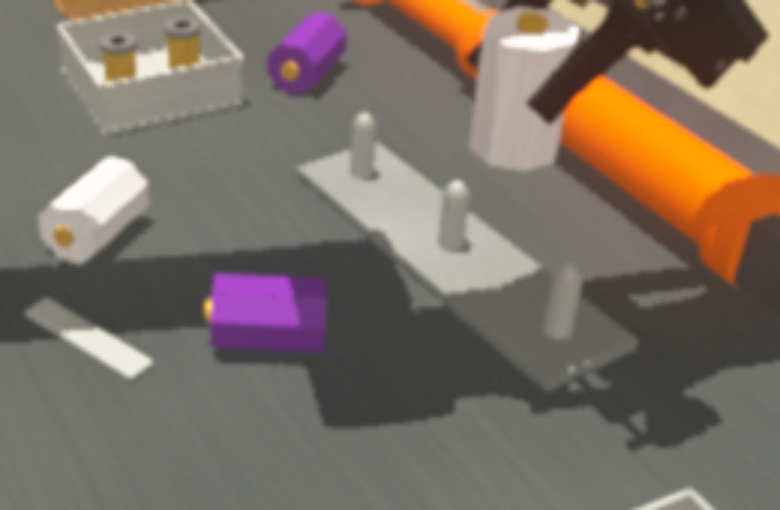

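The bowl hangs mouth down at crop (525,85), and both cartridges stand in the bin at (118,55) and (183,40). Peg 2's tip is at (569,265), about 2 px right of my estimate, which agrees with the rack-rectangle estimate, so I'll aim there.

Request:
apply_moves:
  steps:
    - [[-4.8,-0.2,-4.8,0,0,0,-1],[-4.8,-0.2,-4.8,0,0,0,-1],[-4.8,-0.2,-4.8,0,0,0,-1],[-8.5,-0.2,-1,0,0,0,-1],[-12.2,-0.2,2.5,0,0,0,-1],[-12.2,-0.2,2.5,0,0,0,-1],[-12.2,-0.2,2.5,0,0,0,-1],[-13.2,-0.2,3.5,0,0,0,-1],[-14.2,-0.2,4.5,0,0,0,-1],[-14.2,-0.2,4.5,0,0,0,-1]]

```text
time_s: 38.22
position: [0.6669, -0.1249, 0.1134]
tcp_rot: [[-0.707, 0.001, -0.707], [-0.0, 1.0, 0.001], [0.707, 0.001, -0.707]]
force: [-0.5, 0.0, -2.2]
opening: 0.62
grasp_force: 30.0
```

```bash
python3 - <<'E'
from kin import *
st()
s=bot.read_state();R=np.array(s['tcp_rot']);p=np.array(s['position']);print("dist to final",R.T@(np.r_[.666,-.1245,.063]-p)*100)
im=bot.capture("side");cv2.imwrite("pics/s3.png",cv2.resize(im[130:270,280:460],None,fx=4,fy=4))
E
```

```text
t 38.225 p [ 0.6669 -0.1249  0.1134] z [-0.707  0.001 -0.707] ypsi 90.0 q [ -15.4   63.9   41.1  -12.2  118.4 -106.9] F [-0.5  0.  -2.2] op 0.62 g 29.999777010707476
dist to final [-3.50120072  0.03079233  3.62379273]
```

View pics/s3.png

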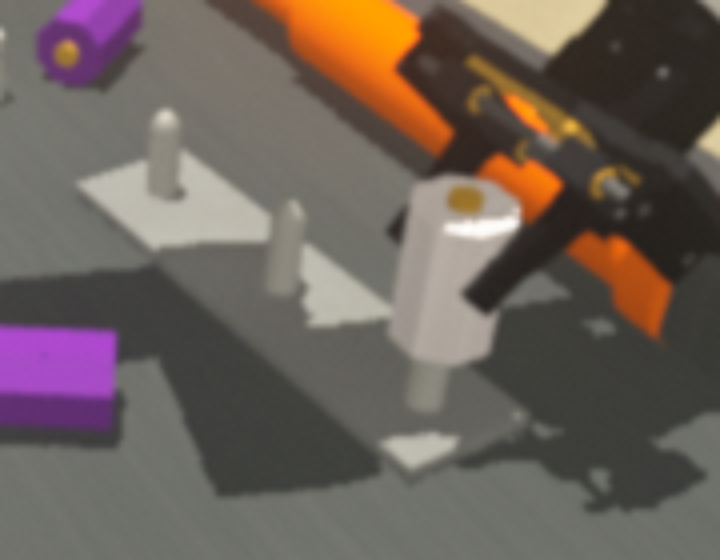

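The peg at (427,390) is entering the mouth, with the bowl about 4 mm to its right. I'll trim that and lower.

Request:
apply_moves:
  steps:
    - [[0.2,0.1,0.2,0,0,0,-1],[-1.2,0.1,1.7,0,0,0,-1],[-2.3,0.1,2.8,0,0,0,-1],[-3.2,0.1,3.7,0,0,0,-1],[-3.3,0.1,3.8,0,0,0,-1],[-3.3,0.1,3.8,0,0,0,-1]]

```text
time_s: 39.02
position: [0.6642, -0.1241, 0.0641]
tcp_rot: [[-0.709, 0.001, -0.705], [0.0, 1.0, 0.001], [0.705, 0.0, -0.709]]
force: [1.1, 0.9, -2.2]
opening: 0.617
grasp_force: 30.0
```

Request:
apply_moves:
  steps:
    - [[-0.1,0,0.1,0,0,0,-1],[-0.1,0,0.1,0,0,0,0.8],[-0.1,0,0.1,0,0,0,0.8],[-0.1,0,0.1,0,0,0,0.8],[-0.1,0,0.1,0,0,0,0.8],[0,0,-4,0,0,0,0.8],[0,0,-8,0,0,0,0.8],[-7,0,-10,0,0,0,0.8],[5,0,-16,0,0,0,0.8],[5,0,-16,0,0,0,0.8],[5,0,-16,0,0,0,0.8]]

```text
time_s: 40.4
position: [0.7433, -0.1247, 0.2184]
tcp_rot: [[-0.715, 0.002, -0.699], [0.003, 1.0, -0.001], [0.699, -0.003, -0.715]]
force: [0.1, 0.1, 1.3]
opening: 0.902
grasp_force: 0.0
```

```bash
python3 - <<'E'
from kin import *
st()
im=bot.capture("side");cv2.imwrite("pics/s4.png",cv2.resize(im[110:290,200:460],None,fx=3,fy=3))
t=bot.capture("top");m=bot.camera_model("top")
for n,s,lo,z in[("bowlL",(362,329),165,.035)]:
    try:print(n,rect(m,blob(t,np.array(s)*.7,lo,255,80,30),z))
    except Exception as e:print(n,e)
E
```

```text
t 40.4 p [ 0.7433 -0.1247  0.2184] z [-0.699 -0.001 -0.715] ypsi 89.9 q [ -14.1   68.6   13.7  -15.5  140.2 -112.1] F [0.1 0.1 1.3] op 0.902 g 0.0
bowlL [421.8 157.1  22.   15.6 -89. ]
```

View pics/s4.png

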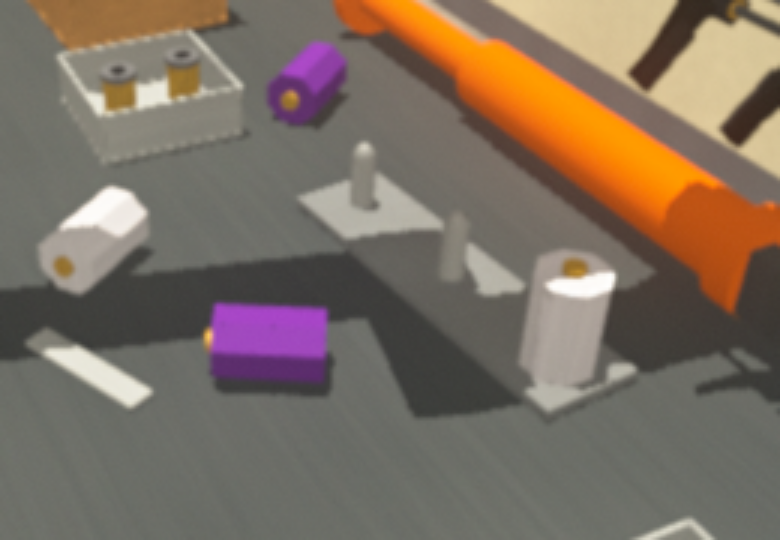

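Bowl R stands mouth down on peg 2 at crop (567,315). Bowl L is unchanged at (95,240), so I'll go to it.

```bash
python3 - <<'E'
from kin import *
s=bot.read_state();q=np.array(s['joint_positions'])
D=down(125);R0=np.array(s['tcp_rot'])
w=[(np.r_[.60,-.05,.26],R0),(np.r_[.48,.1,.25],D),(np.r_[.403,.167,.18],D)]
sim(q,w);plan(*[(*p,R) for p,R in w])
E
```

```text
[ 0.6  -0.05  0.26] q [ -11.   49.   53.   -9.  122. -103.] err 0.0 maxstep 7
   [0.48 0.1  0.25] q [  -1.   19.  100.   -0.   62. -126.] err 0.0 maxstep 8
   [0.403 0.167 0.18 ] q [   8.   21.  112.   -0.   47. -117.] err 0.0 maxstep 2
[13.3  7.4  6.8] [0. 0. 0.]
[21.1 22.4 16. ] [ 13.6 -43.1 -33.3]
[21.7 29.1 26.3] [ 13.6 -43.1 -33.3]
```

Request:
apply_moves:
  steps:
    - [[6,3,2,0,0,0,1],[13.3,7.4,6.8,0,0,0,1],[13.3,7.4,6.8,0,0,0,1],[13.3,7.4,6.8,0,0,0,1],[21.1,22.4,16,3,-10,-8,1],[21.1,22.4,16,6,-20,-16,1],[21.1,22.4,16,10,-31,-24,1],[21.1,22.4,16,13.6,-43.1,-33.3,1],[21.1,22.4,16,13.6,-43.1,-33.3,1],[21.1,22.4,16,13.6,-43.1,-33.3,1],[21.7,29.1,26.3,13.6,-43.1,-33.3,1],[21.7,29.1,26.3,13.6,-43.1,-33.3,1],[21.7,29.1,26.3,13.6,-43.1,-33.3,1],[21.7,29.1,26.3,13.6,-43.1,-33.3,1]]

```text
time_s: 42.25
position: [0.4045, 0.1671, 0.1801]
tcp_rot: [[-0.818, -0.575, -0.003], [-0.575, 0.818, 0.0], [0.002, 0.002, -1.0]]
force: [-0.7, -0.1, 0.1]
opening: 0.999
grasp_force: 0.0
```

```bash
python3 - <<'E'
from kin import *
st();m=bot.camera_model("wrist");im=bot.capture("wrist");cv2.imwrite("pics/w5.png",im)
print(proj(m,[(.403,.167,.054)]))
E
```

```text
t 42.25 p [0.4045 0.1671 0.1801] z [-0.003  0.    -1.   ] ypsi 125.1 q [ 7.700e+00  2.110e+01  1.113e+02  1.000e-01  4.780e+01 -1.174e+02] F [-0.7 -0.1  0.1] op 0.999 g 0.0
[[281.82870791 203.90637519]]
```

View pics/w5.png

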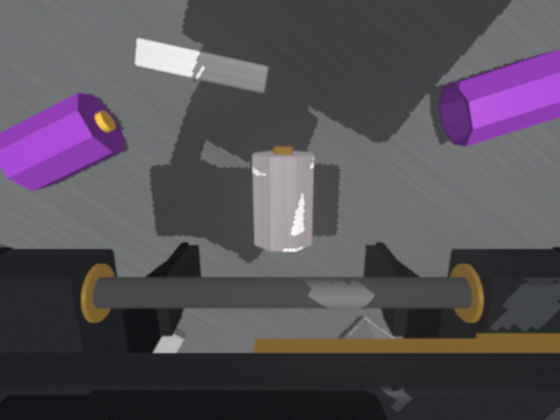

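Bowl L is aligned between the fingers, centred at (283,200). Gripping.

Request:
apply_moves:
  steps:
    - [[0.4,0.1,6,0,0,0,1],[0.4,0.1,12,0,0,0,1],[0.4,0.1,15.7,0,0,0,1],[0.4,0.1,15.7,0,0,0,1],[0.4,0.1,15.7,0,0,0,-1],[0.4,0.1,15.7,0,0,0,-1],[0.4,0.1,15.7,0,0,0,-1],[0.4,0.1,15.7,0,0,0,-1],[0.4,0.1,15.7,0,0,0,-1],[0.4,0.1,15.7,0,0,0,-1],[0.4,0.1,12,0,0,0,-1],[0.4,0.1,6.7,0,0,0,-1],[0.4,0.1,6.7,0,0,0,-1]]

```text
time_s: 43.92
position: [0.4004, 0.1661, 0.1157]
tcp_rot: [[-0.818, -0.575, 0.003], [-0.575, 0.818, 0.001], [-0.003, -0.0, -1.0]]
force: [-0.2, -0.4, -2.8]
opening: 0.621
grasp_force: 30.0
```

```bash
python3 - <<'E'
from kin import *
st();D=down(-90)
plan((.45,.18,.113,D),(.45,.18,.024,D))
E
```

```text
t 43.925 p [0.4004 0.1661 0.1157] z [ 0.003  0.001 -1.   ] ypsi 125.1 q [ 7.600e+00  2.810e+01  1.154e+02  1.000e-01  3.630e+01 -1.175e+02] F [-0.2 -0.4 -2.8] op 0.621 g 29.99850635183975
[-4.9 -1.7  0.3] [-2.000e-01  1.000e-01 -1.449e+02]
[-4.8 -1.7  9.2] [-2.000e-01  1.000e-01 -1.449e+02]
```

Request:
apply_moves:
  steps:
    - [[-4.9,-1.7,0.3,0,0,40,-1],[-4.9,-1.7,0.3,0,0,80,-1],[-4.9,-1.7,0.3,0,0,80,-1],[-4.9,-1.7,0.3,0,0,80,-1],[-4.9,-1.7,0.3,0,0,80,-1],[-4.9,-1.7,0.3,0,0,80,-1],[-4.9,-1.7,0.3,0,0,80,-1],[-4.9,-1.7,0.3,0,0,120,-1],[-4.9,-1.7,0.3,0,0,150,-1],[-4.9,-1.7,0.3,0,0,150,-1],[-4.9,-1.7,0.3,0,0,150,-1],[-4.9,-1.7,0.3,0,0,150,-1],[-4.9,-1.7,0.3,0,0,150,-1],[-4.9,-1.7,0.3,0,0,150,-1],[-4.9,-1.7,0.3,0,0,150,-1]]

```text
time_s: 45.8
position: [0.4471, 0.1797, 0.1082]
tcp_rot: [[0.42, 0.908, -0.008], [0.908, -0.42, -0.0], [-0.004, -0.007, -1.0]]
force: [0.9, -0.9, -1.9]
opening: 0.619
grasp_force: 30.0
```

```bash
python3 - <<'E'
from kin import *
st();D=down(-90)
plan((.45,.18,.113,D),(.45,.18,.024,D))
E
```

```text
t 45.8 p [0.4471 0.1797 0.1082] z [-0.008 -0.    -1.   ] ypsi -24.8 q [8.500e+00 3.140e+01 1.085e+02 1.000e-01 4.050e+01 3.330e+01] F [ 0.9 -0.9 -1.9] op 0.619 g 29.999731819261797
[ 0.1  0.2 -0.5] [-0.3  0.4 65.2]
[0.2 0.3 8.4] [-0.3  0.4 65.2]
```

Request:
apply_moves:
  steps:
    - [[0.1,0.2,0,0,0,33,-1],[0.1,0.2,0,0,0,65.2,-1],[0.1,0.2,0,0,0,65.2,-1],[0.1,0.2,0,0,0,65.2,-1],[0.1,0.2,0,0,0,65.2,-1],[0.1,0.2,0,0,0,65.2,-1],[0.1,0.2,0,0,0,65.2,-1],[0.2,0.3,5,0,0,65.2,-1],[0.2,0.3,8.4,0,0,65.2,-1],[0.2,0.3,8.5,0,0,65.2,-1],[0.2,0.3,8.5,0,0,65.2,-1],[0.2,0.3,8.5,0,0,65.2,1],[0.2,0.3,8.5,0,0,65.2,1],[0.2,0.3,8.5,0,0,65.2,1],[0.2,0.3,8.5,0,0,65.2,1],[0.2,0.3,2,0,0,65.2,1],[0.2,0.3,-4,0,0,65.2,1],[0.2,0.3,-8.5,0,0,65.2,1],[0.2,0.3,-8.5,0,0,65.2,1],[0.2,0.3,-8.5,0,0,65.2,1]]

```text
time_s: 48.3
position: [0.4514, 0.1802, 0.1941]
tcp_rot: [[1.0, -0.002, -0.006], [-0.002, -1.0, 0.0], [-0.006, -0.0, -1.0]]
force: [-0.5, -0.8, -0.9]
opening: 1.0
grasp_force: 0.0
```

```bash
python3 - <<'E'
from kin import *
st();m=bot.camera_model("wrist");im=bot.capture("wrist")
g=im.max(2);v,u=200,281
mk=(cv2.cvtColor(im,cv2.COLOR_BGR2HSV)[...,1]<45)&(g>140)
print("pred ends/mid",proj(m,[(.45,.18,.054),(.408,.18,.04),(.492,.18,.04)]).round().tolist())
sub=mk[100:246,200:370].astype(np.uint8)
n,l,stt,c=cv2.connectedComponentsWithStats(sub);i=1+np.argmax(stt[1:,4]);print(stt[i]+[200,100,0,0,0],c[i]+[200,100])
T,R=bowl((.45,.18),180,45,flip=False,s=-.012)
plan((*(T+[0,0,.14]),R),(*T,R))
E
```

```text
t 48.3 p [0.4514 0.1802 0.1941] z [-0.006  0.    -1.   ] ypsi -90.1 q [8.500e+00 2.310e+01 1.039e+02 1.000e-01 5.340e+01 9.860e+01] F [-0.5 -0.8 -0.9] op 1.0 g 0.0
pred ends/mid [[283.0, 203.0], [283.0, 241.0], [283.0, 154.0]]
[ 253  155   58   91 4954] [281.37383932 201.0329027 ]
[0.6 0.  3.1] [ -0.1 -44.5  -0.1]
[ 0.7  0.  17.1] [ -0.1 -44.5  -0.1]
```

Bowl L lies where predicted. Same tilted regrasp.

Request:
apply_moves:
  steps:
    - [[0.6,0,1,0,-10,0,1],[0.6,0,2,0,-20,0,1],[0.6,0,3,0,-30,0,1],[0.6,0,3.1,0,-44.6,0,1],[0.6,0,3.1,0,-44.6,0,1],[0.6,0,3.1,0,-44.6,0,1],[0.7,0,9,0,-44.6,0,1],[0.7,0,14,0,-44.6,0,1],[0.7,0,17,0,-44.6,0,1],[0.7,0,17.1,0,-44.6,0,1],[0.7,0,17.1,0,-44.6,0,1],[0.7,0,17.1,0,-44.6,0,-1],[0.7,0,17.1,0,-44.6,0,-1],[0.7,0,17.1,0,-44.6,0,-1],[0.7,0,17.1,0,-44.6,0,-1],[0.7,0,17.1,0,-44.6,0,-1]]

```text
time_s: 50.35
position: [0.4584, 0.1804, 0.0237]
tcp_rot: [[0.708, -0.003, -0.706], [-0.002, -1.0, 0.002], [-0.706, -0.0, -0.708]]
force: [1.3, -0.0, 1.8]
opening: 0.619
grasp_force: 30.0
```

Request:
apply_moves:
  steps:
    - [[0,0,0,0,0,0,-1],[-3.5,0,-3.5,0,0,0,-1],[-7,0,-7,0,0,0,-1],[-11,0,-11,0,0,0,-1],[-14.1,0,-14.2,0,0,0,-1],[-14.1,0,-14.2,0,0,0,-1]]

```text
time_s: 51.1
position: [0.4604, 0.1806, 0.226]
tcp_rot: [[0.714, -0.002, -0.7], [-0.001, -1.0, 0.003], [-0.7, -0.001, -0.714]]
force: [0.7, 0.2, -2.1]
opening: 0.62
grasp_force: 30.0
```

```bash
python3 - <<'E'
from kin import *
st();T,R=bowl((.45,.18),180,45,flip=False)
plan((.5,.134,.25,R@Ro.from_euler('z',-90,degrees=True).as_matrix()),(.59,.134,.25,R@F))
E
```

```text
t 51.1 p [0.4604 0.1806 0.226 ] z [-0.7    0.003 -0.714] ypsi -90.1 q [  5.8  41.   76.3   4.4 106.8  95.5] F [ 0.7  0.2 -2.1] op 0.62 g 29.998236515384626
[ 1.2  4.6 -4.5] [  0.3  -0.6 -90. ]
[  7.6   4.6 -10.8] [ -0.9   0.2 179.9]
```

Request:
apply_moves:
  steps:
    - [[1.2,4.6,-4.5,0,0,-45,-1],[1.2,4.6,-4.5,0,0,-90,-1],[1.2,4.6,-4.5,0,0,-90,-1],[1.2,4.6,-4.5,0,0,-90,-1],[1.2,4.6,-4.5,0,0,-90,-1],[1.2,4.6,-4.5,0,0,-90,-1],[1.2,4.6,-4.5,0,0,-90,-1],[1.2,4.6,-4.5,0,0,-90,-1],[1.2,4.6,-4.5,0,0,-90,-1],[7.6,4.6,-10.8,0,0,-135,-1],[7.6,4.6,-10.8,0,0,-179.9,-1],[7.6,4.6,-10.8,0,0,-179.9,-1],[7.6,4.6,-10.8,0,0,-179.9,-1],[7.6,4.6,-10.8,0,0,-179.9,-1],[7.6,4.6,-10.8,0,0,-179.9,-1],[7.6,4.6,-10.8,0,0,-179.9,-1],[7.6,4.6,-10.8,0,0,-179.9,-1],[7.6,4.6,-10.8,0,0,-179.9,-1],[7.6,4.6,-10.8,0,0,-179.9,-1]]

```text
time_s: 53.48
position: [0.5881, 0.1339, 0.244]
tcp_rot: [[-0.706, 0.004, -0.708], [0.004, 1.0, 0.002], [0.708, -0.002, -0.706]]
force: [-0.8, -0.1, -1.2]
opening: 0.618
grasp_force: 30.0
```

```bash
python3 - <<'E'
from kin import *
st()
X=.6432;Y=.134 # TCP target: peg0 (.6465,.134) minus bowl offset
plan((X,Y,.245,None),(X,Y,.14,None),(X,Y,.112,None))
E
```

```text
t 53.475 p [0.5881 0.1339 0.244 ] z [-0.708  0.002 -0.706] ypsi 89.7 q [  1.6  49.5  54.4   1.5 121.2 -87.9] F [-0.8 -0.1 -1.2] op 0.618 g 29.997749097196518
[-3.8  0.  -4. ] [0. 0. 0.]
[-11.3   0.    3.4] [0. 0. 0.]
[-13.2   0.1   5.4] [0. 0. 0.]
```

Request:
apply_moves:
  steps:
    - [[-3.8,0,-4,0,0,0,-1],[-3.8,0,-4,0,0,0,-1],[-3.8,0,-4,0,0,0,-1],[-7.5,0,-0.3,0,0,0,-1],[-11.3,0,3.4,0,0,0,-1],[-11.3,0,3.4,0,0,0,-1],[-11.3,0,3.4,0,0,0,-1],[-12.2,0,4.4,0,0,0,-1],[-13.2,0,5.4,0,0,0,-1],[-13.2,0,5.4,0,0,0,-1]]

```text
time_s: 54.72
position: [0.6432, 0.1336, 0.1138]
tcp_rot: [[-0.707, 0.004, -0.708], [0.003, 1.0, 0.002], [0.708, -0.001, -0.707]]
force: [-1.0, -1.3, -1.5]
opening: 0.612
grasp_force: 30.0
```

```bash
python3 - <<'E'
from kin import *
st();plan((.6432,.134,.063,None))
im=bot.capture("side");cv2.imwrite("pics/s5.png",cv2.resize(im[90:220,240:420],None,fx=4,fy=4))
E
```

```text
t 54.725 p [0.6432 0.1336 0.1138] z [-0.708  0.002 -0.707] ypsi 89.8 q [  1.5  61.8  46.4   1.3 116.9 -88.2] F [-1.  -1.3 -1.5] op 0.612 g 29.99826929048566
[-3.6  0.   3.6] [0. 0. 0.]
```

View pics/s5.png

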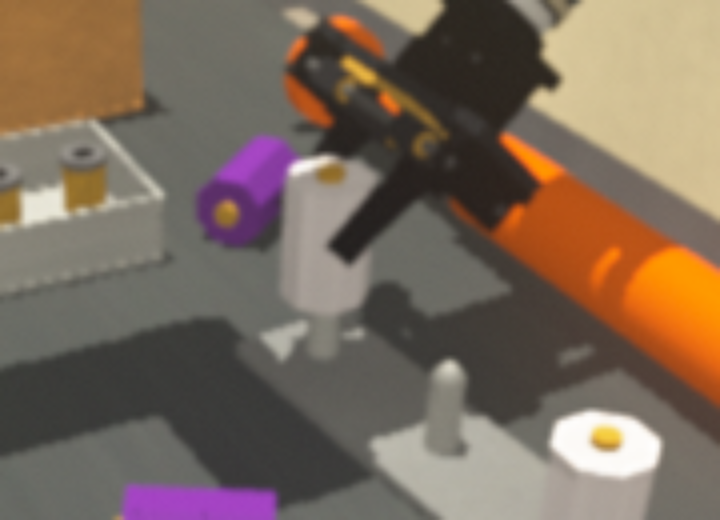

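Peg 0 at (323,335) is centred under bowl L. Lower, release and back off.

Request:
apply_moves:
  steps:
    - [[-1.2,0,1.2,0,0,0,-1],[-2.4,0,2.4,0,0,0,-1],[-3.4,0,3.4,0,0,0,-1],[-3.6,0,3.6,0,0,0,-1],[-3.6,0,3.6,0,0,0,-1],[-3.6,0,3.6,0,0,0,-1],[-3.6,0,3.6,0,0,0,0.8],[-3.6,0,3.6,0,0,0,0.8],[-3.6,0,3.6,0,0,0,0.8],[-3.6,0,3.6,0,0,0,0.8],[-3.5,0,0,0,0,0,0.8],[-3.5,0,-4.5,0,0,0,0.8],[-1,0,-10,0,0,0,0.8],[3,0,-13,0,0,0,0.8],[6,0,-13,0,0,0,0.8],[6,0,-13,0,0,0,0.8]]

```text
time_s: 56.78
position: [0.6933, 0.1338, 0.2528]
tcp_rot: [[-0.711, 0.003, -0.703], [0.003, 1.0, 0.002], [0.703, -0.001, -0.711]]
force: [1.2, 0.5, 0.0]
opening: 0.902
grasp_force: 0.0
```

```bash
python3 - <<'E'
from kin import *
st()
im=bot.capture("side");cv2.imwrite("pics/s6.png",cv2.resize(im[80:400,200:520],(600,600)))
E
```

```text
t 56.775 p [0.6933 0.1338 0.2528] z [-0.703  0.002 -0.711] ypsi 89.8 q [  1.4  60.   28.8   1.6 135.8 -87.7] F [1.2 0.5 0. ] op 0.902 g 0.0
```

View pics/s6.png

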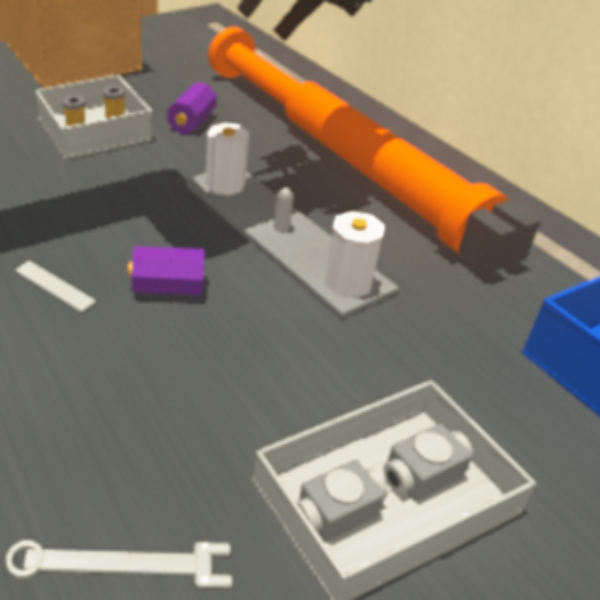

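The side view shows both bowls on their pegs at (228,160) and (357,255), both heads in the tray and both cartridges in the bin. One last top view will show whether the arm hid anything at the start.

```bash
python3 - <<'E'
from h import *
cv2.imwrite("pics/t9.png",cv2.resize(bot.capture("top"),(800,600)))
E
```

```text
(no output)
```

View pics/t9.png

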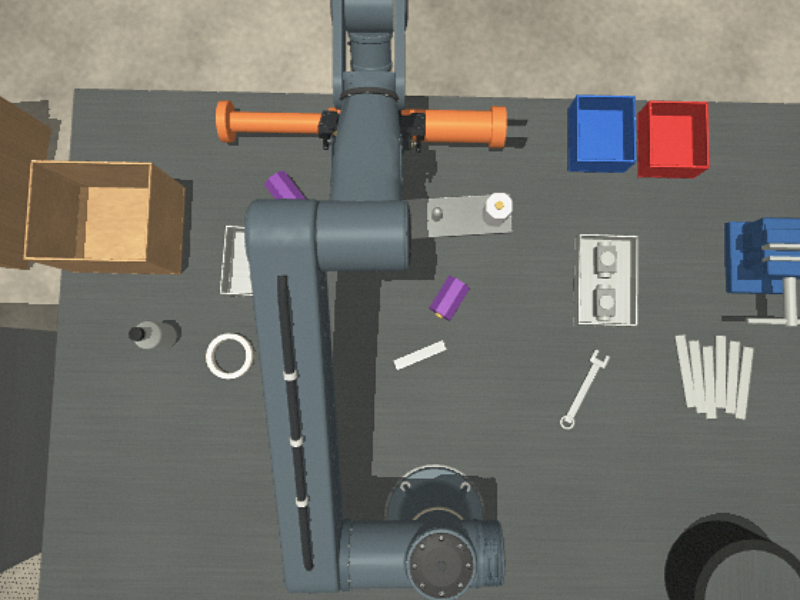

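The bench hides nothing more. The tape at (229,355) and the wrench at (585,390) are where they started. Handing in.

```bash
python3 -c "
from rig import bot
print(bot.hand_in())"
```

```text
the job is handed in; nothing more can be done
None
```

The job is handed in with no verdict returned: in the last pictures both bowls stood mouth down on pegs, both heads were in the tray, both cartridges were in the bin, and the tape and wrench had not visibly moved.

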